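Swing down the store cabinet's hatch with the hook pole

TASK

Take the hook pole from its rest, slip its side pin through the brass eye on the blue hatch of the raised cabinet, and with the pin in the eye swing the hatch gently down, without forcing or letting it drop, until it is fully open on its stop. Then unhook the pole and lay it back in its rest as it lay before. Touch the cabinet and hatch only with the pole, and leave the other things on the table alone.

Things in the scene. Friction and masses are not known exactly. Their poses are not given: they have to be found in the camera images.
- pole: hook pole of 120 to 195 g. Origin at the middle of its orange handle, a bar 104 mm long (x), 20 wide (y, grip across this), 36 high (z). A steel rod, 8 mm diameter, runs from the handle's front along +x to x = 130 mm and there turns square to +y as a straight pin, 8 mm diameter, with a round end at y = 38 mm; all at z = 0, so the pin is level when the handle is upright
- hook_tip (a point): end of the pole's pin (130, 38, 0 mm in the pole's frame), axes as the pole
- rest: fixed dark rest for the pole. Origin on the table under its middle; base plate 116 x 64 x 6 mm; two black saddles 12 mm thick (x) at x = -40 and +40 mm, with flared sides up to 36 mm high, 54 mm apart outside. The fingers have room between the saddles
- rest_seat (a point): where the middle of the pole's handle lies when seated: 33 mm above the table over the rest's middle (handle underside 15 mm above the table); axes as the rest; the pole lies along +x with the pin to +y
- cabinet: fixed grey cabinet on four 110 mm legs, 190 mm wide (y), 125 mm deep, top at 285 mm; holds club heads. Origin on the table under the middle of its front, which faces -x of this frame
- hatch_hinge (a point): on the hatch, middle of its hinge axis at its lower edge, 120 mm above the table, 25 mm before the cabinet's front; axes as the hatch (closed, they are the cabinet's: -x out of the front face, y along the hinge, z up the hatch)
- hatch (a joint): angle of the blue hatch (186 mm wide, up to 155 mm from the hinge, 10 mm thick, front face 14 mm behind the hinge axis): 0 closed, grows as its top swings out and down to -x of the cabinet; 1.5 at its stop, nearly level. Starts up to 0.04 ajar. Stiff hinge (friction 0.4 N m, 2 to 5 N at the eye): it stays where it is left
- eye_track (a point): on the hatch, axes as the hatch: middle of the range of the brass eye's hole, 105 mm straight up (z) from the hinge axis, 14 mm before the hatch face, at mid width. The eye is clamped on an upright strap so that its hole's centre lies anywhere from 20 mm below to 20 mm above this point along the hatch's z; where is NOT measured: feel for it with the pin, or look
- strap (a point): front of the steel strap that holds the eye, 11 mm behind eye_track. The eye is a square loop of 5 mm round bar standing out from it; its hole runs along y, 14 mm high (z), 16 deep (x). Bar centres 9.5 mm above and below the hole's centre: the pin laid across on the upper bar has its axis 16 mm above the hole's centre. The pin enters from -y going +y. It bears 22 N at most
- bottle: wash bottle with red cap, 178 mm high, 70 x 60 mm, leave alone; origin under its middle
- tape: brown tape roll, 72 mm across, 18 mm high, leave alone; origin under its middle
- red_marker: felt marker with red cap, 124 mm long (y), 14 mm thick, leave alone; origin under its middle
- bench_brush: small wooden brush, 145 mm long (y), 25 mm high, leave alone; origin under its middle

How it is judged:
By the outcome, as a careful person would: the job done as asked, in the order asked, and still so for the second after the job is handed in, with the robot touching nothing.
It also fails if it takes over 72 s, if anything falls off the work surface, if the arm or the gripper's body presses on something with over 40 N, if the wrist force passes 120 N, or if a joint passes its speed limit or range.

ROBOT

A 6-joint arm with a two-finger parallel gripper is mounted at the origin on a cart in front of the work surface, level with it; the furniture and walls round the work are solid. World frame = base frame: x ahead of the robot, y to its left, z up, the work surface at z = 0. Lengths are in m, angles in rad, forces in N, time in s.
With the tool pointing down it reaches from about 0.35 to 0.925 m from the base axis. Payload 6.4 kg.
Tool frame: the origin (TCP) lies midway between the tips of the shut fingers; the grasp point (between the pads) lies 19 mm behind it; z points along the fingers, y is the direction in which the jaws open and shut (so a half turn about z gives the same grasp; the last joint's range is limited). The gripper opens to 94 mm and grips with 3 to 60 N. Pads are 16 mm wide; open, the fingers measure 119 mm over their backs; the gripper's body (75 mm by 177 mm) begins 78 mm behind the grasp point.
Start: joints at [-1.433, 0.245, 1.558, -0, 1.339, -0.174], TCP at [0.199, -0.619, 0.183] pointing down, gripper open.
Joint ranges: [-3.13, 3.13], [-1.02, 2.26], [0.13, 2.54], [-0.95, 4.09], [0.21, 2.88], [-2.74, 2.74]. Speed limits (rad/s): [2.57, 2.57, 3.14, 3.14, 3.14, 3.14].

INTERFACE

Orientations are given as a rotation vector (axis times angle).
In Python, from rig import get_obs, get_image, get_calibration, sign_off gives the robot as it stands.
- The arm moves only by the shell command python3 -m inch 'ROWS' [FORCE]. ROWS is JSON, one flat list of numbers, 7 for each row, row after row: the finger opening in m, from 0 to 0.094, then the shift along the tool's x, y, z in m, then the turn, a rotation vector about the tool's x, y, z in degrees. In form: [jaw, x, y, z, rx, ry, rz, jaw, x, y, z, rx, ry, rz, ...]. A call has 1 to 12 rows; each row shifts and turns the commanded pose from where the row before left it, along the tool's axes as they then stand; what a row does not reach is not made up. A row lasts 1/12 s, in which the tool goes at most 41.7 mm and 7.16 degrees, less where a joint would pass 70% of its speed; a pose out of reach is approached as far as the arm can. A call with a gripper value outside its range is refused whole. The fingers move at their own pace and stop on an object; FORCE is the grip in N (left out, the last holds). Time passes only in rows, so rows that do not move let the fingers close. It gives the time, the measured TCP pose, the force and the opening at its end, in the units of the state.
- get_obs(): the state, without advancing time (a new reading comes with each control period).
- get_image(name): name is "scene" or "top" or "wrist"; returns (picture, depth): 400x640x3 uint8, red, green, blue; 400x640 float32, m along the optical axis (not along the pixel's ray), 0 where there is no reading.
- get_calibration(name): a dict with "camera_matrix" (3x3 intrinsics, pixels), "dist" ([k1, k2, p1, p2, k3] as OpenCV has them; the pictures are not rectified), "eye" and "orientation" of the camera in the world. Camera axes: x right, y down, z forward; pixel columns grow to the right and rows downward; lengths in m; the calibration is good to about 2 mm. A picture is of the moment at which its call begins: read the wrist's pose just before it. get_calibration takes no time and is no camera call; for the wrist camera it gives the pose at the moment of the call.
- sign_off(): hands the job in, once; it reports no verdict.
The state is a dict: "time_s": time; "joints": joint angles; "qd": joint speeds; "joint_efforts": joint torques, N m; "tool_pos": TCP position; "orientation": TCP orientation; "contact_force": force on the tool from outside, world axes, zero at the start; "ft_torque": the same for the moment, N m; "opening": finger opening in m.
Only numpy, scipy, OpenCV 4.12 (cv2) and the standard library are available. Lean on these libraries where they do the work, as an engineer would, in place of code of your own. Each camera call takes 0.05 s, during which the arm holds its last target.

## Working session

There is one attempt and no reset: what is moved stays moved. The work goes in short steps, Python scripts to look and compute and a shell command to move; the robot and the scene stay as the last step left them, time stands still between calls to the robot, and variables do not carry over. Pictures are saved under pics/ and viewed, and the job is handed in when it is done.

```bash
ls; mkdir -p pics
python3 - <<'E'
from rig import *
import cv2,pprint
pprint.pprint(get_obs())
for n in ("scene","top","wrist"):
    im,d=get_image(n); cv2.imwrite(f"pics/{n}0.png",im[:,:,::-1]); 
    import numpy as np
    np.save(f"{n}0.npy",d); pprint.pprint(get_calibration(n))
E
```

```text
pics
{'contact_force': array([-0.36535375, -0.42183611, -0.14362541]),
 'ft_torque': array([ 0.0165805 ,  0.05205034, -0.0389622 ]),
 'joint_efforts': array([ 4.63748329e-04, -4.15835452e+01, -3.14599478e+01,  6.84831524e-02,
        3.31225118e-02, -1.39071503e-04]),
 'joints': array([-1.43313720e+00,  2.45799115e-01,  1.55901092e+00, -3.23873034e-05,
        1.33870790e+00, -1.74062807e-01]),
 'opening': 0.09342986038944033,
 'orientation': array([-3.10160703e+00, -4.87384289e-01, -5.54960432e-06]),
 'qd': array([-0.00032266,  0.00019634,  0.00106042, -0.00047881, -0.00017081,
        0.00066691]),
 'time_s': 0.0,
 'tool_pos': array([ 0.19928259, -0.61801444,  0.18215664])}
{'camera_matrix': array([[456.37610425,   0.        , 313.85916299],
       [  0.        , 456.37610425, 202.30944888],
       [  0.        ,   0.        ,   1.        ]]),
 'dist': array([0.00159125, 0.        , 0.        , 0.        , 0.        ]),
 'eye': array([-0.11306474,  1.30233791,  1.00753452]),
 'orientation': array([-0.59040495,  2.46797695, -1.40771124])}
{'camera_matrix': array([[415.51442453,   0.        , 316.77376185],
       [  0.        , 415.51442453, 198.61934083],
       [  0.        ,   0.        ,   1.        ]]),
 'dist': array([0.0287563, 0.       , 0.       , 0.       , 0.       ]),
 'eye': array([ 0.38539576, -0.01368655,  1.37800778]),
 'orientation': array([-2.13638839,  2.17231333, -0.13867551])}
{'camera_matrix': array([[287.5591238 ,   0.        , 316.95604855],
       [  0.        , 287.5591238 , 197.37121347],
       [  0.        ,   0.        ,   1.        ]]),
 'dist': array([-0.0143039,  0.       ,  0.       ,  0.       ,  0.       ]),
 'eye': array([ 0.28004254, -0.59289589,  0.38350722]),
 'orientation': array([ 2.34271098, -1.70573385, -0.25072658])}
```

View pics/scene0.png

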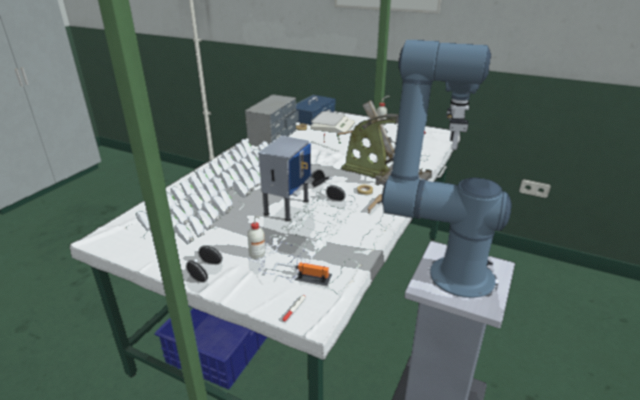

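View pics/top0.png

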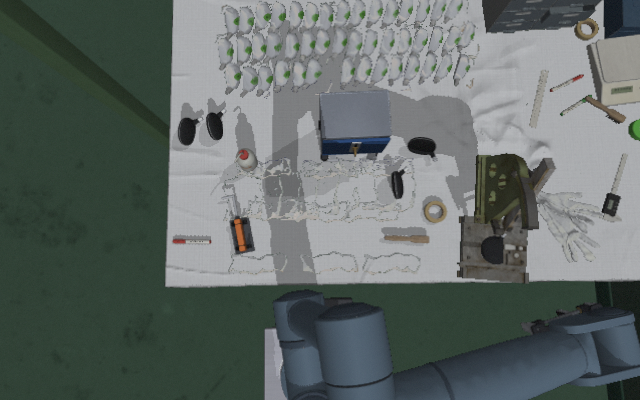

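View pics/wrist0.png

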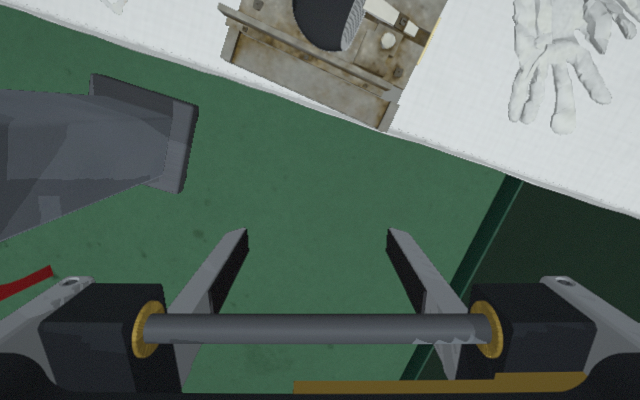

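Top view: pole with orange handle at (240,235), its rod running up to about (233,190). Cabinet top centred near (355,115) with the brass eye at (355,147). Bottle cap at (246,158). The arm is clear of the table.

```bash
cat > h.py <<'E'
import numpy as np, cv2
from scipy.spatial.transform import Rotation as R
from rig import *
def cloud(name,d,cal=None):
    c=cal or get_calibration(name)
    v,u=np.mgrid[0:400,0:640]
    p=cv2.undistortPoints(np.stack([u,v],-1).reshape(-1,1,2).astype(float),c["camera_matrix"],c["dist"]).reshape(400,640,2)
    P=np.concatenate([p*d[...,None],d[...,None]],-1)
    W=P@R.from_rotvec(c["orientation"]).as_matrix().T+c["eye"]
    W[d<=0]=np.nan
    return W
def proj(name,X,cal=None):
    c=cal or get_calibration(name)
    M=R.from_rotvec(c["orientation"]).as_matrix()
    r=cv2.Rodrigues(M.T)[0]; t=-M.T@c["eye"]
    return cv2.projectPoints(np.atleast_2d(X).astype(float),r,t,c["camera_matrix"],c["dist"])[0].reshape(-1,2)
E
python3 - <<'E'
from h import *
np.set_printoptions(precision=4,suppress=True)
a=cv2.imread("pics/top0.png"); 
o=np.hstack([cv2.resize(a[165:265,190:290],(400,400),interpolation=2),cv2.resize(a[85:165,310:400],(400,400),interpolation=2)])
cv2.imwrite("pics/c1.png",o)
s=cv2.imread("pics/scene0.png")
o=np.hstack([cv2.resize(s[130:225,245:340],(400,400),interpolation=2),cv2.resize(s[230:300,260:340],(400,400),interpolation=2)])
cv2.imwrite("pics/c2.png",o)
for n in ("top","scene"):
    im=cv2.imread(f"pics/{n}0.png")[:,:,::-1].astype(int); W=cloud(n,np.load(f"{n}0.npy"))
    m=(im[...,0]>150)&(im[...,1]<130)&(im[...,2]<80)&(im[...,0]-im[...,1]>70)
    n_,l,st,ce=cv2.connectedComponentsWithStats(m.astype(np.uint8))
    for i in range(1,n_):
        if st[i,4]>30: print(n,st[i],np.nanmedian(W[l==i],0),np.nanmin(W[l==i],0),np.nanmax(W[l==i],0))
    # cabinet top
    m=(abs(W[...,2]-.285)<.012)&(W[...,1]>-.35)&(W[...,1]<.2)&(W[...,0]<.8)&(W[...,0]>.4)
    P=W[m]; print(n,len(P),np.median(P[:,2]),cv2.minAreaRect((P[:,:2]*1000).astype(np.float32)),cv2.boxPoints(cv2.minAreaRect((P[:,:2]*1000).astype(np.float32))))
    t=W[(abs(W[...,2])<.02)&(W[...,0]>.4)&(W[...,0]<.6)&(abs(W[...,1])<.3)]; print("table",np.median(t,0))
E
```

```text
top [236 224   8  21  93] [0.4483 0.2351 0.0495] [0.4164 0.2227 0.044 ] [0.4802 0.245  0.0568]
top 2791 0.2834271943246327 ((740.5403442382812, -121.88875579833984), (190.1217803955078, 118.87462615966797), 89.97877502441406) [[ 681.0678 -216.9276]
 [ 799.9424 -216.9716]
 [ 800.0129  -26.8499]
 [ 681.1382  -26.8059]]
table [ 0.4995 -0.0062  0.0004]
scene [299 264  29  11  66] [0.4337 0.2395 0.0489] [0.3956 0.2211 0.0298] [0.4898 0.2524 0.0551]
scene 678 0.2845615457725045 ((739.3958129882812, -120.39495086669922), (120.31079864501953, 200.06100463867188), 0.1862318217754364) [[ 678.9156  -20.5605]
 [ 679.5659 -220.6205]
 [ 799.876  -220.2294]
 [ 799.2258  -20.1694]]
table [0.4981 0.035  0.0014]
```

View pics/c1.png

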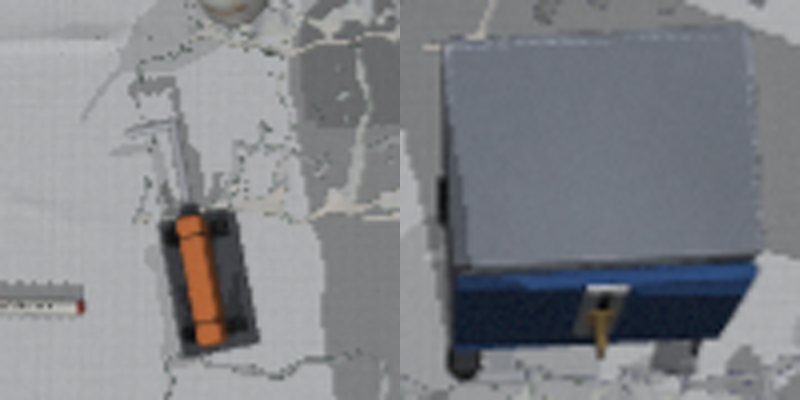

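View pics/c2.png

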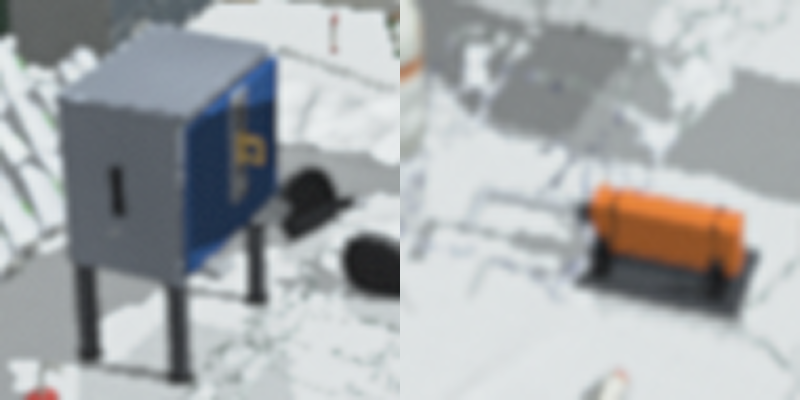

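Crops: the pole lies with the rod going +x and the pin to +y. The eye's loop sits at mid-height on the strap. Next I measure the pole yaw, the cabinet yaw and the brass pixels.

Run:
```python
from h import *
np.set_printoptions(precision=4,suppress=True)
for n in ("top","scene"):
    im=cv2.imread(f"pics/{n}0.png"); W=cloud(n,np.load(f"{n}0.npy")); hsv=cv2.cvtColor(im,cv2.COLOR_BGR2HSV)
    H,S,V=[hsv[...,i].astype(int) for i in range(3)]
    m=(H>5)&(H<16)&(S>170)&(V>130)&(W[...,2]>.046)&(W[...,2]<.06)&(W[...,1]>.1)
    P=W[m]; 
    r=cv2.minAreaRect((P[:,:2]*1000).astype(np.float32)); print(n,"handle",len(P),P[:,2].mean(),r)
    c=P[:,:2].mean(0);u,s,v=np.linalg.svd(P[:,:2]-c);print(c,np.degrees(np.arctan2(v[0,1],v[0,0])))
    # rod: 
    m=(W[...,2]>.022)&(W[...,2]<.045)&(W[...,0]>.50)&(W[...,0]<.62)&(W[...,1]>.2)&(W[...,1]<.34)
    print("rod pts",m.sum(), W[m][:40:2])
    m=(W[...,0]>.62)&(W[...,0]<.69)&(W[...,1]>-.16)&(W[...,1]<-.08)&(W[...,2]>.14)&(W[...,2]<.29)&(H>12)&(H<32)&(S>90)
    P=W[m]; print("brass",len(P)); v,u=np.nonzero(m); print(np.c_[u,v,P,V[m]])
    # cabinet front edge, sides
    m=(abs(W[...,2]-.285)<.006)&(W[...,1]>-.25)&(W[...,1]<.0)&(W[...,0]<.82)&(W[...,0]>.6)
    E=[]
    for y in np.arange(-.205,-.035,.01):
        q=W[m&(abs(W[...,1]-y)<.005)]
        if len(q): E.append((y,q[:,0].min(),q[:,0].max()))
    E=np.array(E); print("front fit",np.polyfit(E[:,0],E[:,1],1),"back",np.polyfit(E[:,0],E[:,2],1),E[:,1].mean(),E[:,2].mean())
    m2=(H>100)&(H<125)&(S>120)&(W[...,0]>.6)&(W[...,0]<.7)&(W[...,1]>-.23)&(W[...,1]<-.02)&(W[...,2]>.1)
    P=W[m2]; print("hatch pts",len(P),P.min(0),P.max(0)); 
    A=np.c_[P[:,1],P[:,2],np.ones(len(P))]; print("x=a y+b z+c",np.linalg.lstsq(A,P[:,0],rcond=None)[0], P.mean(0))
```

```text
top handle 133 0.05021960391898151 ((446.8624572753906, 234.7203826904297), (100.08035278320312, 17.710054397583008), 10.841654777526855)
[0.4458 0.2341] -169.80931978792492
rod pts 97 [[0.5764 0.2714 0.0351]
 [0.5765 0.2652 0.0338]
 [0.5763 0.2586 0.0342]
 [0.5731 0.2808 0.0366]
 [0.5726 0.2738 0.0391]
 [0.5732 0.2684 0.0341]
 [0.5729 0.2615 0.0358]
 [0.5691 0.2923 0.043 ]
 [0.5697 0.287  0.0378]
 [0.5699 0.281  0.0356]
 [0.5695 0.274  0.0382]
 [0.57   0.2684 0.0338]
 [0.5699 0.2619 0.0336]
 [0.5697 0.2553 0.0341]
 [0.5677 0.2923 0.0287]
 [0.5668 0.2845 0.0345]
 [0.566  0.261  0.0379]
 [0.5662 0.255  0.0354]
 [0.5633 0.2555 0.033 ]
 [0.5602 0.2558 0.0315]]
brass 25
[[353.     147.       0.6795  -0.1191   0.2316  87.    ]
 [354.     147.       0.6791  -0.1218   0.233   92.    ]
 [355.     147.       0.6786  -0.1244   0.2351  90.    ]
 [356.     147.       0.679   -0.1274   0.2331  87.    ]
 [357.     147.       0.679   -0.1303   0.2328  82.    ]
 [352.     148.       0.68    -0.1174   0.2185  62.    ]
 [353.     148.       0.6788  -0.1198   0.223   64.    ]
 [354.     148.       0.67
[... 2154 characters left out ...]
.1298   0.2266 120.    ]
 [305.     163.       0.6654  -0.1269   0.2292 116.    ]
 [302.     164.       0.6779  -0.1249   0.223  109.    ]
 [303.     164.       0.6882  -0.1518   0.2092 100.    ]
 [302.     165.       0.679   -0.1266   0.2176 106.    ]
 [302.     166.       0.6761  -0.1213   0.2161 112.    ]
 [302.     167.       0.6761  -0.121    0.2119 115.    ]
 [303.     167.       0.6755  -0.1282   0.2089 106.    ]
 [306.     167.       0.6592  -0.1231   0.2147 108.    ]]
front fit [-0.0454  0.6894] back [-0.0046  0.8162] 0.6950730565159841 0.8167978409476012
hatch pts 491 [ 0.6773 -0.2089  0.1295] [ 0.6933 -0.027   0.279 ]
x=a y+b z+c [-0.031  -0.017   0.6856] [ 0.6853 -0.103   0.2049]
```

```bash
cat >> h.py <<'E'
def T(o): return R.from_rotvec(o["orientation"]),o["tool_pos"]
def delta(o,pos,rot):
    """shift in tool axes (mm) and turn rotvec (deg, tool axes) to goal"""
    r,p=T(o)
    return r.inv().apply(np.array(pos)-p)*1000,(r.inv()*rot).as_rotvec(degrees=True)
def down(yaw,pitch=0):
    "tool x at yaw (deg), z down; pitch: about tool y"
    return R.from_euler('z',yaw,degrees=True)*R.from_euler('x',180,degrees=True)*R.from_euler('y',pitch,degrees=True)
np.set_printoptions(precision=4,suppress=True)
E
python3 - <<'E'
from h import *
o=get_obs();r,p=T(o);c=get_calibration("wrist")
print(r.inv().apply(c["eye"]-p), (r.inv()*R.from_rotvec(c["orientation"])).as_matrix(), r.as_matrix())
ce=r.inv().apply(c["eye"]-p); cr=r.inv()*R.from_rotvec(c["orientation"])
for pos,yaw,pi in [((.4,-.2,.30),10,0),((.4,-.2,.30),10,-25),((.4,-.2,.30),10,25),((.45,-.25,.25),30,-25),((.45,-.25,.25),30,25)]:
    g=down(yaw,pi); cc=dict(c); cc["eye"]=g.apply(ce)+pos; cc["orientation"]=(g*cr).as_rotvec()
    print(pos,yaw,pi,proj("wrist",[[.671,-.122,.22]],cc),cc["eye"],"d",delta(o,pos,g))
E
```

```text
[ 0.0846  0.0004 -0.201 ] [[ 0.0001 -0.9583 -0.2858]
 [ 1.      0.0002 -0.0002]
 [ 0.0003 -0.2858  0.9583]] [[ 0.9518  0.3067 -0.0002]
 [ 0.3067 -0.9518  0.0014]
 [ 0.0003 -0.0014 -1.    ]]
(0.4, -0.2, 0.3) 10 0 [[ 277.3845 -155.5459]] [ 0.4834 -0.1857  0.501 ] d (array([ 319.3036, -336.6533, -117.005 ]), array([-0.0786, -0.0096,  7.8625]))
(0.4, -0.2, 0.3) 10 -25 [[ 231.0294 -485.7853]] [ 0.5593 -0.1723  0.4464] d (array([ 319.3036, -336.6533, -117.005 ]), array([  1.638 , -24.9701,   7.7545]))
(0.4, -0.2, 0.3) 10 25 [[291.5253  -7.7317]] [ 0.3919 -0.2018  0.518 ] d (array([ 319.3036, -336.6533, -117.005 ]), array([-1.7926, 24.9509,  7.7201]))
(0.45, -0.25, 0.25) 30 -25 [[ 314.3961 -495.5596]] [ 0.5902 -0.1695  0.3964] d (array([ 351.5437, -273.6592,  -67.082 ]), array([ -2.7226, -24.9289, -11.9277]))
(0.45, -0.25, 0.25) 30 25 [[316.3219 -28.2178]] [ 0.4431 -0.2545  0.468 ] d (array([ 351.5437, -273.6592,  -67.082 ]), array([  2.5733,  24.8828, -11.9604]))
```

Run:
```python
from h import *
o=get_obs();r,p=T(o);c=get_calibration("wrist")
ce=r.inv().apply(c["eye"]-p); cr=r.inv()*R.from_rotvec(c["orientation"])
for pos,yaw,pi in [((.45,-.22,.28),18,45),((.47,-.24,.25),18,42),((.45,-.28,.22),30,42)]:
    g=down(yaw,pi); cc=dict(c); cc["eye"]=g.apply(ce)+pos; cc["orientation"]=(g*cr).as_rotvec()
    print(pos,yaw,pi,proj("wrist",[[.671,-.122,.22],[.671,-.122,.28],[.671,-.122,.12]],cc),cc["eye"],"d",delta(o,pos,g))
```

```text
(0.45, -0.22, 0.28) 18 45 [[298.1463  78.3092]
 [295.1893  34.9769]
 [301.6343 129.2874]] [ 0.3718 -0.2458  0.482 ] d (array([ 360.7535, -302.2537,  -97.0409]), array([-0.0196, 44.985 , -0.1609]))
(0.47, -0.24, 0.25) 18 42 [[274.6946  55.5103]
 [266.8757   3.7264]
 [283.4631 113.4219]] [ 0.402  -0.2625  0.456 ] d (array([ 373.6469, -277.0424,  -67.0717]), array([-0.0237, 41.985 , -0.1598]))
(0.45, -0.28, 0.22) 30 42 [[294.1166   7.9338]
 [289.7998 -54.0573]
 [298.9338  76.8766]] [ 0.3882 -0.3162  0.426 ] d (array([ 342.3339, -245.0646,  -37.1231]), array([  4.3758,  41.8169, -11.6158]))
```

```bash
python3 -m inch '[0.094,0,0,-0.033,0,0,0, 0.094,0,0,-0.033,0,0,0, 0.094,0,0,-0.031,0,0,0]'
python3 -m inch '[0.094,0.03,-0.025,0,0,0,0, 0.094,0.03,-0.025,0,0,0,0, 0.094,0.03,-0.025,0,0,0,0, 0.094,0.03,-0.025,0,0,0,0, 0.094,0.03,-0.025,0,0,0,0, 0.094,0.03,-0.025,0,0,0,0, 0.094,0.03,-0.025,0,0,0,0, 0.094,0.03,-0.025,0,0,0,0, 0.094,0.03,-0.025,0,0,0,0, 0.094,0.03,-0.025,0,0,0,0, 0.094,0.03,-0.025,0,0,0,0, 0.094,0.03,-0.027,0,0,0,0]'
python3 -m inch '[0.094,0,0,0,0,6.5,0, 0.094,0,0,0,0,6.5,0, 0.094,0,0,0,0,6.5,0, 0.094,0,0,0,0,6.5,0, 0.094,0,0,0,0,6.5,0, 0.094,0,0,0,0,6.5,0, 0.094,0,0,0,0,6,0, 0.094,0,0,0,0,0,0, 0.094,0,0,0,0,0,0]'
python3 - <<'E'
from h import *
c=get_calibration("wrist"); im,d=get_image("wrist"); np.save("w1.npy",d); import pickle; pickle.dump(c,open("w1.pkl","wb"))
cv2.imwrite("pics/w1.png",im[:,:,::-1])
x,y=proj("wrist",[[.671,-.122,.22]],c)[0]; print(x,y)
x=int(x);y=int(y); y0=max(0,y-60)
cv2.imwrite("pics/w1c.png",cv2.resize(im[y0:y0+120,x-80:x+80,::-1],(800,600),interpolation=2))
o=get_obs(); print(o["time_s"],o["tool_pos"],y0,x-80)
E
```

```text
time_s: 0.4
tool_pos: [0.1993, -0.6181, 0.2808]
orientation: [-3.102, -0.488, -0.0]
contact_force: [-0.7, 0.1, -0.2]
opening: 0.0939
time_s: 1.4
tool_pos: [0.4499, -0.219, 0.2801]
orientation: [3.104, 0.487, 0.0]
contact_force: [-0.2, -0.6, 0.2]
opening: 0.0938
time_s: 2.15
tool_pos: [0.4486, -0.2211, 0.2792]
orientation: [-2.765, -0.43, -1.141]
contact_force: [0.4, 0.1, 0.5]
opening: 0.0936
296.7748147049501 76.1615465517576
2.2 [ 0.4493 -0.2211  0.2804] 16 216
```

View pics/w1c.png

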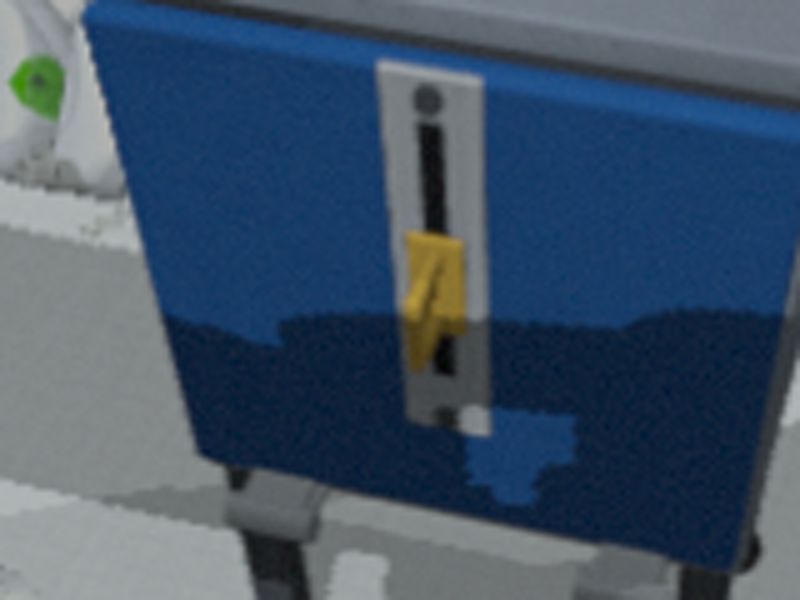

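The wrist picture shows the strap with its brass clamp at crop (435,285), i.e. image (303,73), a little below the middle of the slot.

```bash
cat > w1.py <<'E'
from h import *
import pickle,sys
c=pickle.load(open("w1.pkl","rb")); W=cloud("wrist",np.load("w1.npy"),c); im=cv2.imread("pics/w1.png")
hsv=cv2.cvtColor(im,cv2.COLOR_BGR2HSV);H,S,V=[hsv[...,i].astype(int) for i in range(3)]
reg=(W[...,0]>.6)&(W[...,0]<.72)&(W[...,1]>-.25)&(W[...,1]<0)&(W[...,2]>.11)&(W[...,2]<.278)
b=reg&(H>100)&(H<125)&(S>120)&(abs(W[...,1]+.122)>.03)
P=W[b]; print("hatch",len(P),P.min(0),P.max(0))
A=np.c_[P[:,1]+.122,P[:,2]-.2,np.ones(len(P))]; s=np.linalg.lstsq(A,P[:,0],rcond=None)[0]; print("x=",s)
for z in (.15,.2,.25):
    q=P[abs(P[:,2]-z)<.008]; print(z,q[:,1].min(),q[:,1].max())
m=reg&(H>12)&(H<32)&(S>110)&(abs(W[...,1]+.122)<.03)
P=W[m]; v,u=np.nonzero(m); print("brass",len(P),P.min(0),P.max(0))
dist=-(P[:,0]-(np.c_[P[:,1]+.122,P[:,2]-.2,np.ones(len(P))]@s))
k=dist>.012
print("protruding",np.c_[u,v,P*1000,dist*1000][k][::3])
k=dist<.008; print("plate",P[k].min(0),P[k].max(0),P[k].mean(0))
m=reg&(S<60)&(abs(W[...,1]+.122)<.02)&(V>60); P=W[m]; print("strap",len(P),P.min(0),P.max(0),np.median(P,0))
m=(abs(W[...,2]-.285)<.008)&(W[...,0]>.6)&(W[...,0]<.85)&(W[...,1]>-.25)&(W[...,1]<0)
P=W[m];print("top",np.percentile(P,[1,99],axis=0))
E
python3 w1.py
```

```text
hatch 7785 [ 0.682  -0.2195  0.1254] [ 0.7152 -0.0351  0.2765]
x= [-0.0271 -0.0106  0.6874]
0.15 -0.2189522205410364 -0.03634002373770853
0.2 -0.21905417971162586 -0.03509114654848616
0.25 -0.21923357834667376 -0.03697039174137087
brass 260 [ 0.6595 -0.1345  0.1916] [ 0.6854 -0.1159  0.2337]
protruding [[ 300.       69.      675.123  -125.6221  228.891    12.0634]
 [ 301.       70.      672.8099 -127.859   229.5953   14.4297]
 [ 301.       71.      670.2668 -128.7788  230.1782   16.9916]
 [ 300.       72.      668.4113 -128.0354  229.869    18.8301]
 [ 300.       73.      666.9474 -128.5323  229.5634   20.3109]
 [ 299.       74.      664.3024 -128.1141  229.9378   22.9404]
 [ 298.       75.      663.3818 -127.0014  228.8436   23.8425]
 [ 297.       76.      662.5261 -125.8562  227.6861   24.6795]
 [ 300.       76.      663.0897 -129.8103  228.2096   24.2176]
 [ 299.       77.      660.015  -129.5706  228.9809   27.2775]
 [ 299.       78.      661.8644 -128.7261  225.7993   25.4391]
 [ 299.       79.      659.8738 -129.4392  225.9688   27.4472]
 [ 299.       80.      660.0159 -129.286
[... 310 characters left out ...]
8.1827  208.9448   14.6073]
 [ 300.       84.      662.4542 -129.3352  215.9425   24.9707]
 [ 298.       85.      660.2339 -127.2778  215.5827   27.139 ]
 [ 301.       85.      668.1565 -128.4036  209.4523   19.3121]
 [ 299.       86.      661.8107 -127.9648  212.8371   25.61  ]
 [ 299.       87.      660.2491 -128.502   212.6009   27.1887]
 [ 298.       88.      661.3913 -126.479   209.4717   26.0249]
 [ 298.       89.      660.559  -126.7156  208.5435   26.8735]]
plate [ 0.6795 -0.1345  0.1916] [ 0.6854 -0.1159  0.2337] [ 0.6814 -0.1282  0.2198]
strap 999 [ 0.6591 -0.1418  0.1109] [ 0.6995 -0.1027  0.278 ] [ 0.6842 -0.1302  0.2443]
top [[ 0.6951 -0.2199  0.2774]
 [ 0.757  -0.0366  0.2857]]
```

```bash
python3 -m inch '[0.094,0,0,0,0,-6.5,0, 0.094,0,0,0,0,-6.5,0, 0.094,0,0,0,0,-6.5,0, 0.094,0,0,0,0,-6.5,0, 0.094,0,0,0,0,-6.5,0, 0.094,0,0,0,0,-6.5,0, 0.094,0,0,0,0,-6,0, 0.094,0,0,0,0,0,4, 0.094,0,0,0,0,0,4]'
python3 -m inch '[0.094,0.0063,-0.0375,0,0,0,0, 0.094,0.0063,-0.0375,0,0,0,0, 0.094,0.0063,-0.0375,0,0,0,0, 0.094,0.0063,-0.0375,0,0,0,0, 0.094,0.0063,-0.0375,0,0,0,0, 0.094,0.0063,-0.0375,0,0,0,0, 0.094,0.0063,-0.0375,0,0,0,0, 0.094,0.0063,-0.0375,0,0,0,0, 0.094,0.0063,-0.0375,0.02,0,0,0, 0.094,0.0063,-0.0375,0.03,0,0,0, 0.094,0.0063,-0.0375,0.03,0,0,0, 0.094,0.0063,-0.0375,0.03,0,0,0]'
python3 -m inch '[0.094,0,0,0,0,0,0,0.094,0,0,0,0,0,0,0.094,0,0,0,0,0,0]'
cat > pole.py <<'E'
from h import *
import sys,pickle
def look(tag):
    c=get_calibration("wrist"); im,d=get_image("wrist"); np.save(tag+".npy",d); pickle.dump(c,open(tag+".pkl","wb")); cv2.imwrite(f"pics/{tag}.png",im[:,:,::-1]); return c,im[:,:,::-1],d
tag=sys.argv[1]
c,im,d=look(tag); W=cloud("wrist",d,c)
hsv=cv2.cvtColor(np.ascontiguousarray(im),cv2.COLOR_BGR2HSV);H,S,V=[hsv[...,i].astype(int) for i in range(3)]
m=(H>4)&(H<17)&(S>150)&(V>110)&(W[...,1]>.1)&(W[...,2]>.047)&(W[...,2]<.056)
P=W[m]; print(len(P),P[:,2].mean(),np.percentile(P[:,2],[5,95]))
r=cv2.minAreaRect((P[:,:2]*1000).astype(np.float32)); print(r)
q=P[:,:2].mean(0);u,s,v=np.linalg.svd(P[:,:2]-q,full_matrices=False);print(q,np.degrees(np.arctan2(v[0,1],v[0,0])))
o=get_obs(); print(o["time_s"],o["tool_pos"],T(o)[0].as_matrix())
E
python3 pole.py w2
```

```text
time_s: 2.95
tool_pos: [0.4523, -0.2197, 0.2817]
orientation: [3.127, 0.272, 0.001]
contact_force: [-0.1, -0.4, -0.1]
opening: 0.0938
time_s: 3.95
tool_pos: [0.4477, 0.222, 0.1843]
orientation: [3.129, 0.275, 0.007]
contact_force: [0.4, 0.1, 0.0]
opening: 0.094
time_s: 4.2
tool_pos: [0.448, 0.2193, 0.185]
orientation: [3.129, 0.273, 0.004]
contact_force: [-0.2, 0.1, 0.1]
opening: 0.0939
284 0.049551419930854955 [0.0475 0.0512]
((450.03216552734375, 232.719482421875), (101.018798828125, 19.018444061279297), 10.954120635986328)
[0.4543 0.2347] -167.89830305886343
4.25 [0.4484 0.2187 0.1855] [[ 0.9851  0.1719  0.0038]
 [ 0.1719 -0.9851  0.    ]
 [ 0.0038  0.0006 -1.    ]]
```

View pics/w2.png

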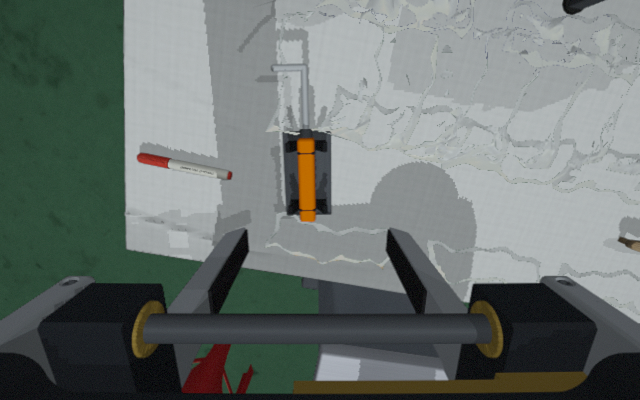

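The wrist view shows the handle upright in the picture at (307,180), aligned with the jaws to about 1°, the pin going left at (290,68), and the marker well off to the left.

```bash
python3 -m inch '[0.06,0.0013,-0.008,0.03,0,0,-0.6, 0.06,0.001,-0.008,0.03,0,0,0, 0.06,0,0,0.03,0,0,0, 0.06,0,0,0,0,0,0, 0.06,0,0,0,0,0,0, 0.06,0,0,0,0,0,0]'
python3 pole.py w3
```

```text
time_s: 4.75
tool_pos: [0.4485, 0.2344, 0.0962]
orientation: [-3.128, -0.285, -0.007]
contact_force: [1.2, 1.0, 0.6]
opening: 0.0608
604 0.04950541047918367 [0.0476 0.051 ]
((450.104736328125, 232.8406524658203), (102.04461669921875, 18.921947479248047), 11.057511329650879)
[0.4551 0.2343] -168.9482741103861
4.8 [0.4488 0.2346 0.0965] [[ 0.9835  0.1806  0.0052]
 [ 0.1806 -0.9836  0.0012]
 [ 0.0053 -0.0002 -1.    ]]
```

View pics/w3.png

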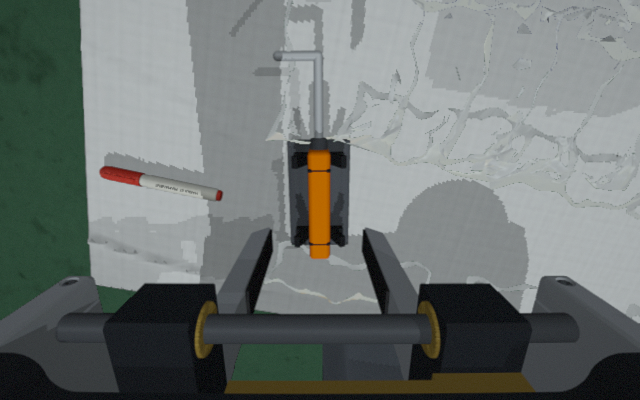

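Handle is centred between the jaws (x≈318) and parallel. Descend, then close.

```bash
python3 -m inch '[0.06,0,0,0.025,0,0,0, 0.06,0,0,0.025,0,0,0, 0.06,0,0,0.02,0,0,0, 0.06,0,0,0.0125,0,0,0, 0.06,0,0,0,0,0,0, 0.06,0,0,0,0,0,0, 0.06,0,0,0,0,0,0]'
python3 -m inch '[0.015,0,0,0,0,0,0,0.015,0,0,0,0,0,0,0.015,0,0,0,0,0,0,0.015,0,0,0,0,0,0,0.015,0,0,0,0,0,0,0.015,0,0,0,0,0,0]' 30
python3 - <<'E'
from h import *
o=get_obs(); print(o["tool_pos"],T(o)[0].as_matrix(),o["opening"],o["contact_force"],o["ft_torque"])
E
```

```text
time_s: 5.38
tool_pos: [0.4484, 0.235, 0.0133]
orientation: [-3.128, -0.286, -0.007]
contact_force: [-0.0, 0.2, 0.1]
opening: 0.0598
time_s: 5.88
tool_pos: [0.4464, 0.2345, 0.011]
orientation: [3.128, 0.287, 0.0]
contact_force: [-0.9, -0.8, 1.1]
opening: 0.0233
[0.4464 0.2345 0.011 ] [[ 0.9834  0.1817  0.0001]
 [ 0.1817 -0.9834 -0.0001]
 [ 0.0001  0.0002 -1.    ]] 0.02333440483434026 [-0.8629 -0.8234  1.1086] [-0.1753 -0.0264  0.016 ]
```

```bash
python3 -m inch '[0.01,0,0,0,0,0,0,0.01,0,0,0,0,0,0,0.01,0,0,0,0,0,0,0.01,0,0,0,0,0,0]' 55
python3 - <<'E'
from h import *
o=get_obs(); print(o["tool_pos"],T(o)[0].as_matrix(),o["opening"],o["contact_force"],o["ft_torque"])
E
```

```text
time_s: 6.22
tool_pos: [0.4464, 0.2344, 0.011]
orientation: [3.128, 0.287, -0.0]
contact_force: [-0.2, -2.1, 1.1]
opening: 0.0192
[0.4464 0.2344 0.011 ] [[ 0.9833  0.1819  0.    ]
 [ 0.1819 -0.9833 -0.0005]
 [-0.0001  0.0005 -1.    ]] 0.01919473599917954 [-0.2256 -2.1069  1.0689] [-0.3765  0.0043  0.0521]
```

```bash
python3 -m inch '[0.01,0,0,-0.008,0,0,0,0.01,0,0,-0.015,0,0,0,0.01,0,0,-0.025,0,0,0,0.01,0,0,-0.03,0,0,0,0.01,0,0,-0.03,0,0,0,0.01,0,0,-0.03,0,0,0,0.01,0,0,-0.03,0,0,0,0.01,0,0,0,0,0,0,0.01,0,0,0,0,0,0]'
python3 - <<'E'
from h import *
import pickle
c=get_calibration("wrist"); o=get_obs(); im,d=get_image("wrist"); np.save("w4.npy",d); cv2.imwrite("pics/w4.png",im[:,:,::-1])
pickle.dump((c,o),open("w4.pkl","wb"))
print(o["tool_pos"],T(o)[0].as_matrix(),o["opening"],o["contact_force"],o["ft_torque"])
r,p=T(o); W=(cloud("wrist",d,c)-p)@r.as_matrix()*1000
m=(W[...,0]>60)&(W[...,0]<160)&(abs(W[...,1])<70)&(W[...,2]<10)&(W[...,2]>-60)
v,u=np.nonzero(m)
for lo in range(60,160,8):
    q=W[m&(W[...,0]>=lo)&(W[...,0]<lo+8)]
    if len(q): print(lo,len(q),np.median(q,0),q.min(0),q.max(0))
x0,x1,y0,y1=220,420,0,260
cv2.imwrite("pics/w4c.png",cv2.resize(im[0:220,180:460,::-1],(763,600),interpolation=2))
E
```

```text
time_s: 6.97
tool_pos: [0.4473, 0.2351, 0.181]
orientation: [-3.127, -0.286, -0.006]
contact_force: [0.5, -0.4, -2.1]
opening: 0.0194
[0.4473 0.2351 0.181 ] [[ 0.9834  0.1816  0.0038]
 [ 0.1816 -0.9834  0.0016]
 [ 0.004  -0.0008 -1.    ]] 0.019402059721957715 [ 0.5063 -0.42   -2.0795] [ 0.0128  0.0845 -0.0157]
60 286 [ 63.3012   0.2641 -26.9151] [ 60.021   -7.8148 -31.3592] [ 67.8185   7.6687 -17.4181]
68 182 [ 72.0494   0.2634 -24.9733] [ 68.0198  -3.386  -26.8855] [ 75.9692   3.9357 -21.8245]
76 185 [ 80.4729   0.2621 -25.0184] [ 76.3918  -3.9599 -27.3684] [ 83.9281   3.8891 -21.0294]
84 196 [ 88.1366  -0.0282 -24.9836] [ 84.4804  -3.9414 -27.5637] [ 91.8717   3.8468 -20.8418]
92 206 [ 96.0811   0.2596 -25.0439] [ 92.2205  -3.8651 -27.177 ] [ 99.9565   3.7978 -21.3925]
100 207 [104.1571   0.2584 -25.0301] [100.0219  -3.8143 -27.193 ] [107.9451   3.7439 -21.8707]
108 219 [112.0114  -0.2957 -24.9195] [108.0321  -3.757  -27.5558] [115.9958   3.6847 -22.0834]
116 218 [120.0212   0.2565 -25.0129] [116.032   -3.6898 -27.226 ] [123.9664   3.6376 -21.9179]
124 793 [129.641  -12.9382 -24.5174] [124.0001 -37.3163 -27.1598] [131.9973   3.6034 -19.6236]
132 532 [133.786  -16.8245 -24.7004] [132.0012 -37.0617 -27.7035] [136.3394   3.5523 -21.46  ]
```

View pics/w4c.png

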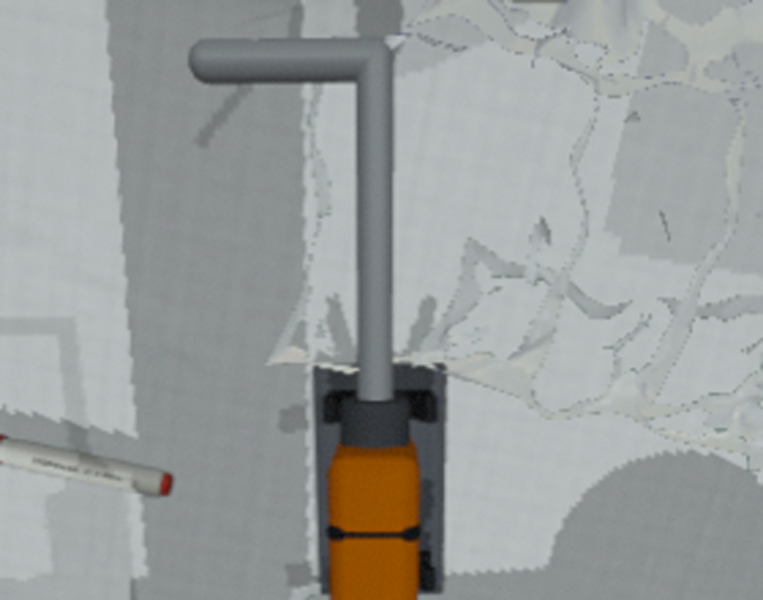

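The pole hangs level and straight in the jaws: pin axis at tool x≈132 mm, tip y≈-38, z≈-22. Going to the eye.

```bash
cat >> h.py <<'E'
PIN=np.array([.132,-.038,-.022])  # pin tip in tool
def tip(o): r,p=T(o); return r.apply(PIN)+p
def goal(o,tipw,rot):
    return delta(o,np.array(tipw)-rot.apply(PIN),rot)
E
python3 - <<'E'
from h import *
o=get_obs(); print(tip(o))
print(goal(o,(.595,-.119,.262),down(1.6)))
E
```

```text
[0.5688 0.296  0.2008]
(array([-53.9316, 392.0794, -61.386 ]), array([-0.0244,  0.0086,  8.8659]))
```

```bash
python3 -m inch '[0.01,0,0,-0.02,0,0,3,0.01,0,0,-0.021,0,0,3,0.01,0,0,-0.02,0,0,2.87,0.01,0,0,0,0,0,0]'
python3 - <<'E'
from h import *
o=get_obs(); print(tip(o))
print(goal(o,(.595,-.119,.262),down(1.6)))
E
```

```text
time_s: 7.35
tool_pos: [0.4474, 0.235, 0.2419]
orientation: [-3.14, -0.042, -0.005]
contact_force: [1.2, 1.1, 0.0]
opening: 0.0193
[0.5783 0.2765 0.2644]
(array([  5.9873, 395.976 ,   1.4793]), array([-0.0629, -0.1883, -0.0522]))
```

```bash
python3 -m inch '[0.01,0.0005,0.02,0,0,0,0,0.01,0.0005,0.035,0,0,0,0,0.01,0.0005,0.037,0,0,0,0,0.01,0.0005,0.037,0,0,0,0,0.01,0.0005,0.037,0,0,0,0,0.01,0.0005,0.037,0,0,0,0,0.01,0.0005,0.037,0,0,0,0,0.01,0.0005,0.037,0,0,0,0,0.01,0.0005,0.037,0,0,0,0,0.01,0.0005,0.036,0,0,0,0,0.01,0.0005,0.03,0,0,0,0,0.01,0.0005,0.016,0,0,0,0]'
python3 -m inch '[0.01,0,0,0,0,0,0,0.01,0,0,0,0,0,0,0.01,0,0,0,0,0,0]'
cat > sc.py <<'E'
from h import *
import sys
n=sys.argv[1]; box=[int(a) for a in sys.argv[3:7]] if len(sys.argv)>4 else (250,130,340,200)
for cam in sys.argv[2].split(","):
    im,d=get_image(cam); np.save(f"{cam}_{n}.npy",d); cv2.imwrite(f"pics/{cam}_{n}.png",im[:,:,::-1])
    x0,y0,x1,y1=box; k=min(800/(x1-x0),600/(y1-y0))
    cv2.imwrite(f"pics/{cam}_{n}c.png",cv2.resize(im[y0:y1,x0:x1,::-1],None,fx=k,fy=k,interpolation=2))
o=get_obs(); print(o["time_s"],"tip",tip(o),"F",o["contact_force"],"M",o["ft_torque"])
E
python3 sc.py a scene
python3 - <<'E'
from h import *
o=get_obs(); print(goal(o,(.6735,-.119,.25),down(1.6)))
E
```

```text
time_s: 8.35
tool_pos: [0.4619, -0.1634, 0.2366]
orientation: [-3.139, -0.041, 0.006]
contact_force: [-0.1, 0.3, -0.8]
opening: 0.019
time_s: 8.6
tool_pos: [0.4626, -0.1599, 0.2381]
orientation: [-3.139, -0.045, 0.004]
contact_force: [-0.1, -0.2, -1.4]
opening: 0.0195
8.65 tip [ 0.5937 -0.1179  0.2604] F [ 0.0239 -0.0443 -0.2163] M [-0.0132  0.0627  0.015 ]
(array([79.6953,  3.2702, 10.4598]), array([-0.0885,  0.0971,  0.0887]))
```

View pics/scene_ac.png

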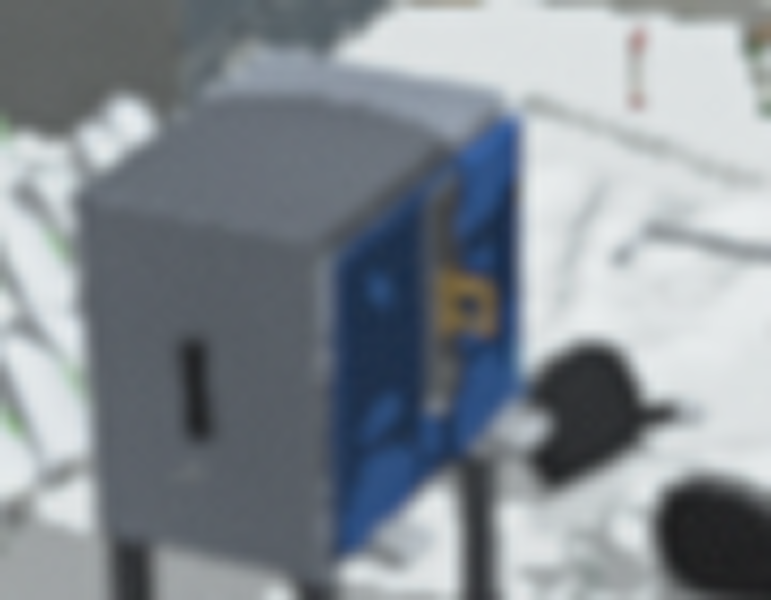

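Scene crop: the brass loop is seen nearly square-on at (468,305), and the pin tip is at (625,255), up and out from it. Advance above the upper bar, then feel downward.

```bash
python3 -m inch '[0.01,0.015,0.001,0.002,0,0,0,0.01,0.02,0.001,0.002,0,0,0,0.01,0.02,0.001,0.002,0,0,0,0.01,0.015,0,0.002,0,0,0,0.01,0.0095,0,0.001,0,0,0,0.01,0,0,0,0,0,0,0.01,0,0,0,0,0,0,0.01,0,0,0,0,0,0]'
python3 sc.py b scene,top
```

```text
time_s: 9.32
tool_pos: [0.5424, -0.1614, 0.2309]
orientation: [-3.141, -0.045, 0.001]
contact_force: [0.0, 0.2, -1.0]
opening: 0.0195
9.4167 tip [ 0.6733 -0.1201  0.2532] F [-0.1106 -0.4291 -0.9075] M [ 0.0219 -0.0107 -0.0175]
```

View pics/scene_bc.png

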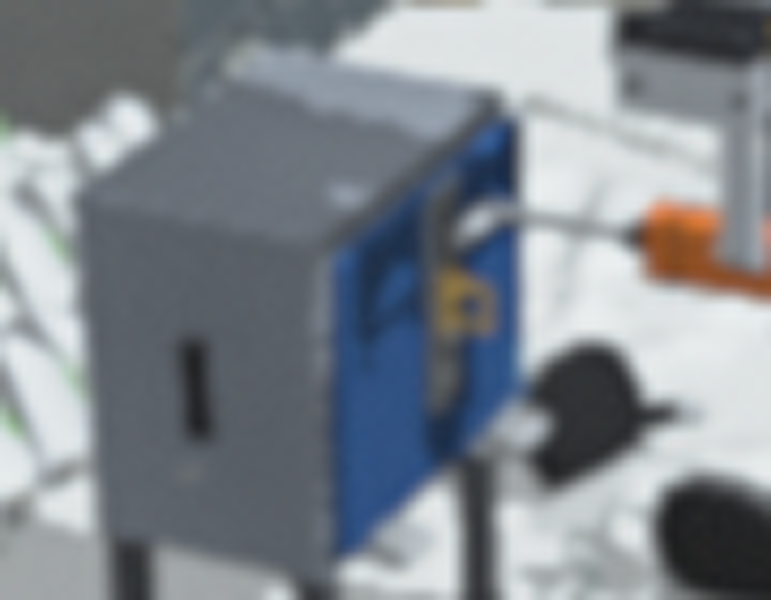

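The pin sits right above the eye (tip at (470,230), loop at (468,305)). Lowering in small steps.

```bash
python3 -m inch '[0.01,0,0,0.008,0,0,0,0.01,0,0,0.006,0,0,0,0.01,0,0,0,0,0,0,0.01,0,0,0,0,0,0]'
for i in 1 ; do python3 -m inch '[0.01,0,0,0.001,0,0,0,0.01,0,0,0.001,0,0,0,0.01,0,0,0,0,0,0]'; done
python3 -c "
from h import *
o=get_obs();print(tip(o),o['contact_force'],o['ft_torque'])"
```

```text
time_s: 9.75
tool_pos: [0.5422, -0.1617, 0.216]
orientation: [-3.14, -0.043, 0.002]
contact_force: [0.4, -0.2, -0.8]
opening: 0.0193
time_s: 10.0
tool_pos: [0.5429, -0.1619, 0.2149]
orientation: [-3.141, -0.044, -0.0]
contact_force: [0.5, 0.1, -1.4]
opening: 0.0197
[ 0.6738 -0.1203  0.2369] [ 0.481   0.0988 -1.4393] [-0.0077  0.0528 -0.0316]
```

```bash
python3 -m inch '[0.01,0,0,0.001,0,0,0,0.01,0,0,0.001,0,0,0,0.01,0,0,0,0,0,0]'; 
python3 -c "
from h import *
o=get_obs();print(tip(o),o['contact_force'],o['ft_torque'])"
```

```text
time_s: 10.25
tool_pos: [0.5428, -0.1619, 0.2128]
orientation: [-3.141, -0.044, 0.0]
contact_force: [0.1, -0.1, -0.9]
opening: 0.0193
[ 0.6737 -0.1202  0.2347] [ 0.0636 -0.0656 -0.9222] [0.0192 0.0384 0.0262]
```

```bash
python3 -m inch '[0.01,0,0,0.001,0,0,0,0.01,0,0,0.0005,0,0,0,0.01,0,0,0,0,0,0]'; 
python3 -c "
from h import *
o=get_obs();print(tip(o),o['contact_force'],o['ft_torque'])"
```

```text
time_s: 10.5
tool_pos: [0.543, -0.1619, 0.2115]
orientation: [3.141, 0.044, 0.0]
contact_force: [-0.6, -1.5, -0.7]
opening: 0.0194
[ 0.6738 -0.1203  0.2335] [-0.6463 -1.4654 -0.7129] [ 0.0917 -0.0407  0.0575]
```

```bash
python3 -m inch '[0.01,0,0,0.001,0,0,0,0.01,0,0,0.0,0,0,0,0.01,0,0,0,0,0,0]'; 
python3 -c "
from h import *
o=get_obs();print(tip(o),o['contact_force'],o['ft_torque'])"
```

```text
time_s: 10.75
tool_pos: [0.5431, -0.162, 0.2107]
orientation: [3.141, 0.044, 0.001]
contact_force: [-0.1, 0.7, 0.5]
opening: 0.0193
[ 0.6739 -0.1203  0.2328] [-0.06    0.7198  0.4834] [ 0.0753 -0.0104  0.0068]
```

```bash
python3 -m inch '[0.01,0,0,0.001,0,0,0,0.01,0,0,0.0,0,0,0,0.01,0,0,0,0,0,0]'; python3 sc.py c scene 280 145 320 175
```

```text
time_s: 11.0
tool_pos: [0.5431, -0.162, 0.2098]
orientation: [3.141, 0.044, 0.001]
contact_force: [-0.5, -0.7, 1.9]
opening: 0.0197
11.05 tip [ 0.6739 -0.1203  0.2318] F [-0.8641  0.2493  1.939 ] M [ 0.0947 -0.0836  0.0608]
```

View pics/scene_cc.png

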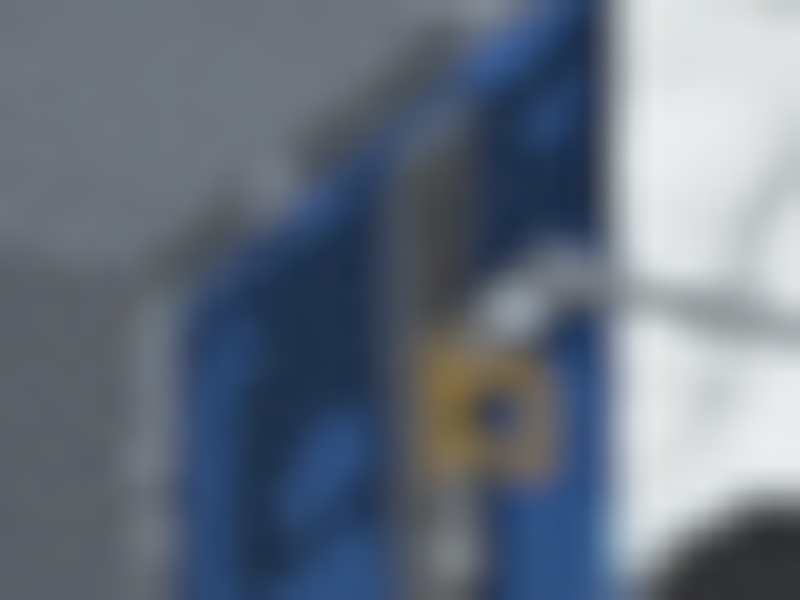

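The pin rests on the upper bar (Fz rose about 3 N; contact at pin z≈0.233), so the hole is at 0.217, agreeing with the visual 0.2175. Raise, back out, lower, and look.

```bash
python3 -m inch '[0.01,0,0,-0.003,0,0,0,0.01,0,0,-0.003,0,0,0,0.01,0,0.012,0,0,0,0,0.01,0,0.013,0,0,0,0,0.01,0,0,0.01,0,0,0,0.01,0,0,0.01,0,0,0,0.01,0,0,0,0,0,0,0.01,0,0,0,0,0,0,0.01,0,0,0,0,0,0]'; python3 sc.py d scene 280 145 320 175; python3 -c "
from h import *
o=get_obs();print(T(o)[0].as_matrix(),goal(o,(.6735,-.145,.217),down(1.6)))"
```

```text
time_s: 11.8
tool_pos: [0.5434, -0.1866, 0.1949]
orientation: [-3.141, -0.044, 0.001]
contact_force: [0.0, -0.3, -1.4]
opening: 0.0197
11.85 tip [ 0.6745 -0.145   0.2175] F [-0.6512 -0.528  -1.4901] M [-0.011  -0.0062  0.0284]
[[ 0.9996  0.0282  0.    ]
 [ 0.0282 -0.9996  0.    ]
 [ 0.     -0.     -1.    ]] (array([-1.05  , -0.0395,  0.4502]), array([-0.0014, -0.0011,  0.016 ]))
```

View pics/scene_dc.png

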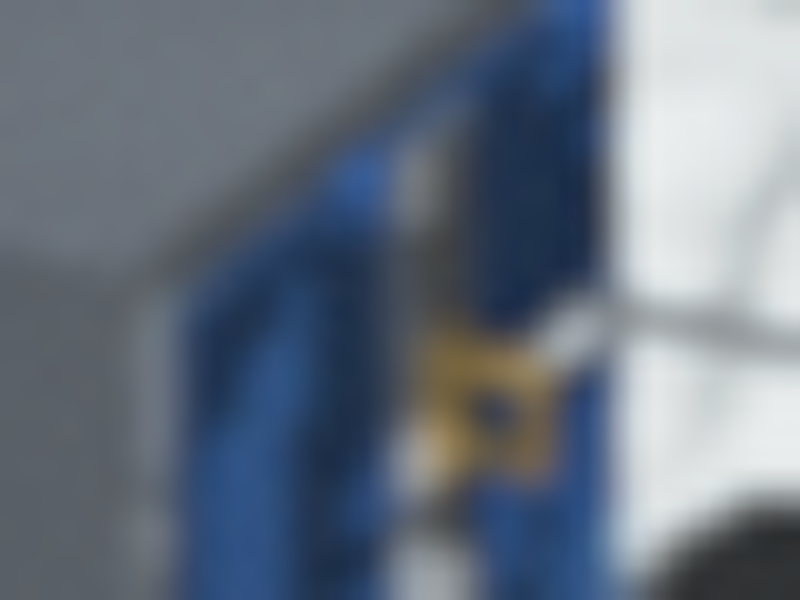

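The pin tip waits beside the loop (tip ~(560,345), hole (490,410)). Shifting it +y should bring it into the hole. I insert in two stages.

```bash
python3 -m inch '[0.01,0,-0.004,0,0,0,0,0.01,0,-0.005,0,0,0,0,0.01,0,-0.004,0,0,0,0,0.01,0,0,0,0,0,0]'; python3 -c "
from h import *
o=get_obs();print(tip(o),o['contact_force'],o['ft_torque'])"
python3 -m inch '[0.01,0,-0.004,0,0,0,0,0.01,0,-0.005,0,0,0,0,0.01,0,-0.005,0,0,0,0,0.01,0,-0.003,0,0,0,0,0.01,0,0,0,0,0,0,0.01,0,0,0,0,0,0]';python3 sc.py e scene 280 145 320 175
```

```text
time_s: 12.18
tool_pos: [0.5433, -0.1729, 0.1957]
orientation: [-3.141, -0.046, -0.001]
contact_force: [0.3, -0.8, -0.6]
opening: 0.0191
[ 0.6742 -0.1311  0.2177] [ 0.3201 -0.7566 -0.6305] [0.0155 0.0332 0.0505]
time_s: 12.68
tool_pos: [0.5428, -0.1567, 0.1955]
orientation: [3.141, 0.044, 0.0]
contact_force: [0.4, 0.3, -1.1]
opening: 0.0197
12.7333 tip [ 0.6737 -0.1152  0.2175] F [ 0.3171  0.2102 -1.5262] M [ 0.0119  0.0029 -0.0148]
```

View pics/scene_ec.png

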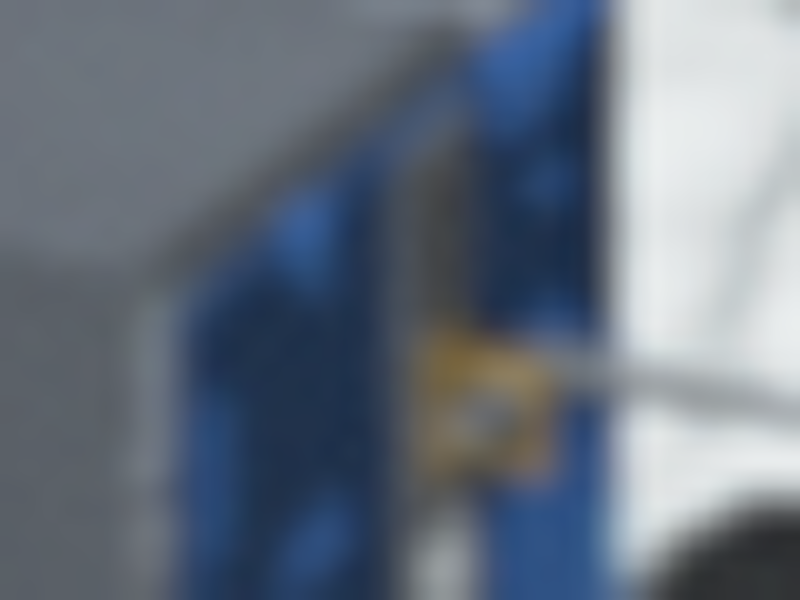

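The grey pin tip fills the loop's hole at (490,415), with its tip about 12 mm past the eye and no side force. Now the arc steps (radius 97 mm).

```bash
python3 - <<'E'
import numpy as np
t=np.arange(0,1.56,.05); x=-97*np.sin(t); z=-97*(np.cos(t)-1)
for k in range(len(t)-1): print(round(t[k+1],2),round(x[k+1]-x[k],1),round(z[k+1]-z[k],1),end=" | ")
E
cat > st.py <<'E'
from h import *
o=get_obs(); p=tip(o); h=np.array([.6743,.12]); d=np.array([h[0]-p[0],p[2]-h[1]])
print("t",o["time_s"],"tip",p,"theta",np.arctan2(d[0],d[1]),"r",np.hypot(*d),"F",o["contact_force"],"M",o["ft_torque"])
E
python3 st.py
```

```text
0.05 -4.8 0.1 | 0.1 -4.8 0.4 | 0.15 -4.8 0.6 | 0.2 -4.8 0.8 | 0.25 -4.7 1.1 | 0.3 -4.7 1.3 | 0.35 -4.6 1.5 | 0.4 -4.5 1.8 | 0.45 -4.4 2.0 | 0.5 -4.3 2.2 | 0.55 -4.2 2.4 | 0.6 -4.1 2.6 | 0.65 -3.9 2.8 | 0.7 -3.8 3.0 | 0.75 -3.6 3.2 | 0.8 -3.5 3.4 | 0.85 -3.3 3.6 | 0.9 -3.1 3.7 | 0.95 -2.9 3.9 | 1.0 -2.7 4.0 | 1.05 -2.5 4.1 | 1.1 -2.3 4.3 | 1.15 -2.1 4.4 | 1.2 -1.9 4.5 | 1.25 -1.6 4.6 | 1.3 -1.4 4.6 | 1.35 -1.2 4.7 | 1.4 -0.9 4.8 | 1.45 -0.7 4.8 | 1.5 -0.5 4.8 | 1.55 -0.2 4.8 | t 12.7333 tip [ 0.6737 -0.1152  0.2175] theta 0.0063643980918381545 r 0.09747886832303125 F [ 0.3171  0.2102 -1.5262] M [ 0.0119  0.0029 -0.0148]
```

```bash
python3 -m inch '[0.01,-0.0024,0,0,0,0,0,0.01,-0.0024,0,0.0001,0,0,0,0.01,-0.0024,0,0.0002,0,0,0,0.01,-0.0024,0,0.0002,0,0,0,0.01,-0.0024,0,0.0003,0,0,0,0.01,-0.0024,0,0.0003,0,0,0]' 60; python3 st.py
python3 -m inch '[0.01,-0.0024,0,0.0004,0,0,0,0.01,-0.0024,0,0.0004,0,0,0,0.01,-0.0024,0,0.0005,0,0,0,0.01,-0.0023,0,0.0006,0,0,0,0.01,-0.0024,0,0.0006,0,0,0,0.01,-0.0023,0,0.0007,0,0,0]'; python3 st.py; python3 sc.py f scene 260 130 340 190
```

```text
time_s: 13.23
tool_pos: [0.5287, -0.1573, 0.1945]
orientation: [3.141, 0.044, 0.002]
contact_force: [4.7, 0.9, -2.1]
opening: 0.0194
t 13.2333 tip [ 0.6595 -0.1157  0.2167] theta 0.15170656426955806 r 0.09781681631547942 F [ 4.6764  0.9209 -2.1195] M [ 0.1331 -0.77   -0.0144]
time_s: 13.73
tool_pos: [0.5139, -0.1577, 0.191]
orientation: [-3.141, -0.044, 0.0]
contact_force: [4.9, 0.7, -2.2]
opening: 0.0191
t 13.7333 tip [ 0.6448 -0.116   0.213 ] theta 0.3070765564166497 r 0.09756946443278891 F [ 4.8622  0.7228 -2.2482] M [ 0.0559 -0.7672 -0.0576]
13.7833 tip [ 0.6444 -0.116   0.2127] F [ 3.4365  0.1487 -2.3227] M [ 0.0632 -0.5997 -0.0435]
```

View pics/scene_fc.png

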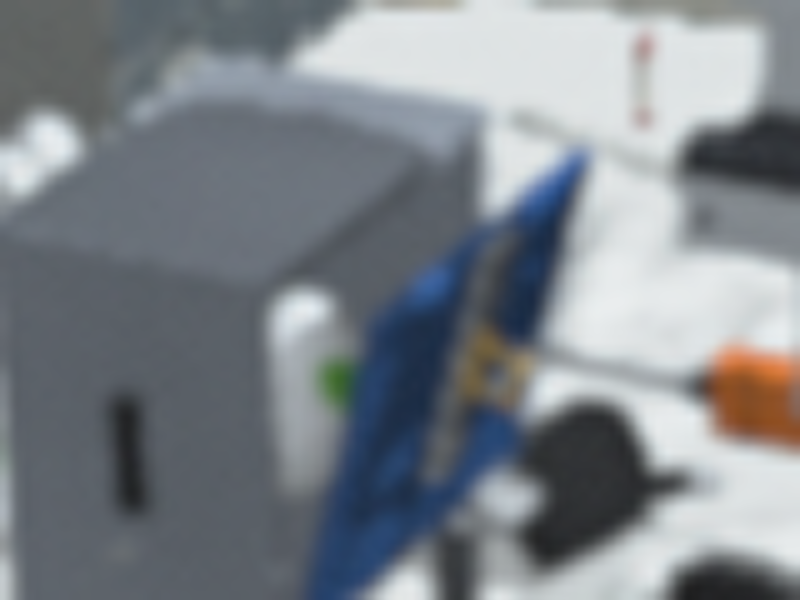

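The hatch follows at about 5 N, with the pin in the eye at (500,375). Continue.

```bash
python3 -m inch '[0.01,-0.0023,0,0.0007,0,0,0,0.01,-0.0023,0,0.0008,0,0,0,0.01,-0.0023,0,0.0009,0,0,0,0.01,-0.0022,0,0.0009,0,0,0,0.01,-0.0022,0,0.001,0,0,0,0.01,-0.0022,0,0.001,0,0,0]'; python3 st.py
python3 -m inch '[0.01,-0.0022,0,0.0011,0,0,0,0.01,-0.0021,0,0.0011,0,0,0,0.01,-0.0021,0,0.0012,0,0,0,0.01,-0.0021,0,0.0012,0,0,0,0.01,-0.0021,0,0.0013,0,0,0,0.01,-0.002,0,0.0013,0,0,0]'; python3 st.py
python3 -m inch '[0.01,-0.002,0,0.0014,0,0,0,0.01,-0.0019,0,0.0014,0,0,0,0.01,-0.0019,0,0.0015,0,0,0,0.01,-0.0019,0,0.0015,0,0,0,0.01,-0.0018,0,0.0016,0,0,0,0.01,-0.0018,0,0.0016,0,0,0]'; python3 st.py; python3 sc.py g scene 260 130 340 190
```

```text
time_s: 14.28
tool_pos: [0.5006, -0.1581, 0.1859]
orientation: [3.141, 0.044, 0.0]
contact_force: [4.4, 0.6, -1.6]
opening: 0.0194
t 14.2833 tip [ 0.6314 -0.1165  0.2079] theta 0.45363289232874926 r 0.09778434095625532 F [ 4.428   0.6097 -1.5997] M [ 0.1112 -0.814  -0.0842]
time_s: 14.78
tool_pos: [0.4879, -0.1585, 0.1786]
orientation: [3.141, 0.044, 0.0]
contact_force: [4.6, -0.1, -1.0]
opening: 0.0191
t 14.7833 tip [ 0.6188 -0.1168  0.2006] theta 0.6032204741310153 r 0.09785082275037464 F [ 4.5839 -0.0988 -0.998 ] M [ 0.1328 -0.8413 -0.0872]
time_s: 15.28
tool_pos: [0.4766, -0.1588, 0.1695]
orientation: [3.141, 0.044, 0.0]
contact_force: [4.1, 0.3, -1.1]
opening: 0.0194
t 15.2833 tip [ 0.6075 -0.1171  0.1915] theta 0.7510706302211025 r 0.09786854940459334 F [ 4.1176  0.3449 -1.1459] M [ 0.057  -0.7882 -0.1186]
15.3333 tip [ 0.607  -0.117   0.1911] F [ 3.7658 -0.3586 -0.3624] M [ 0.0075 -0.7388 -0.0843]
```

View pics/scene_gc.png

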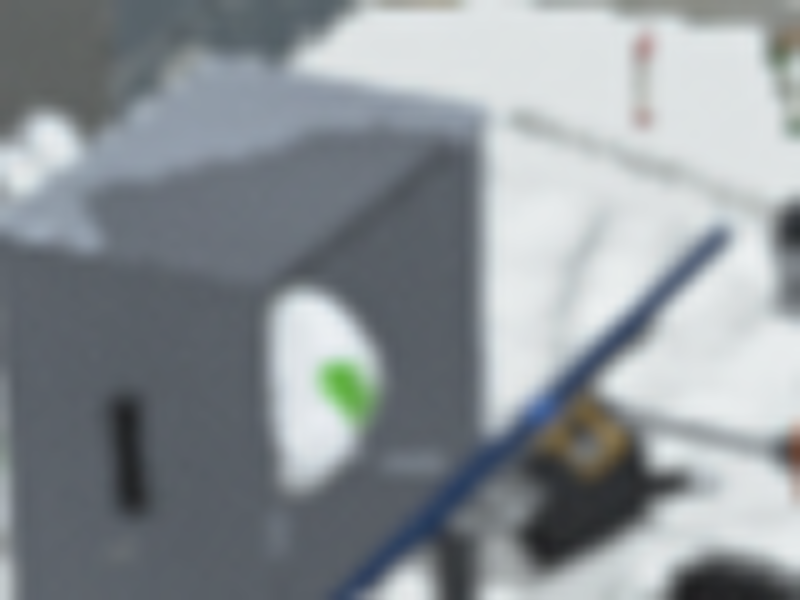

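The hatch is about half open and the pin is still in the loop at (590,435). Continuing the arc.

```bash
python3 -m inch '[0.01,-0.0018,0,0.0017,0,0,0,0.01,-0.0017,0,0.0017,0,0,0,0.01,-0.0017,0,0.0018,0,0,0,0.01,-0.0016,0,0.0018,0,0,0,0.01,-0.0016,0,0.0018,0,0,0,0.01,-0.0015,0,0.0019,0,0,0]'; python3 st.py
python3 -m inch '[0.01,-0.0015,0,0.0019,0,0,0,0.01,-0.0014,0,0.002,0,0,0,0.01,-0.0014,0,0.002,0,0,0,0.01,-0.0013,0,0.002,0,0,0,0.01,-0.0013,0,0.002,0,0,0,0.01,-0.0012,0,0.0021,0,0,0]'; python3 st.py
python3 -m inch '[0.01,-0.0012,0,0.0021,0,0,0,0.01,-0.0011,0,0.0022,0,0,0,0.01,-0.0011,0,0.0022,0,0,0,0.01,-0.001,0,0.0022,0,0,0,0.01,-0.001,0,0.0022,0,0,0,0.01,-0.0009,0,0.0023,0,0,0]'; python3 st.py; python3 sc.py h scene 260 130 340 190
```

```text
time_s: 15.83
tool_pos: [0.4667, -0.159, 0.1588]
orientation: [3.141, 0.044, -0.0]
contact_force: [3.8, 0.5, -0.4]
opening: 0.0198
t 15.8333 tip [ 0.5976 -0.1174  0.1808] theta 0.9007892887455751 r 0.0978667809614037 F [ 3.8328  0.5092 -0.3775] M [ 0.0472 -0.7932 -0.0777]
time_s: 16.33
tool_pos: [0.4587, -0.1593, 0.1468]
orientation: [3.141, 0.044, -0.0]
contact_force: [2.8, -0.1, 0.4]
opening: 0.0194
t 16.3333 tip [ 0.5896 -0.1176  0.1688] theta 1.0483699768700372 r 0.09779416371089092 F [ 2.832  -0.149   0.3518] M [ 0.1342 -0.7915 -0.0841]
time_s: 16.83
tool_pos: [0.4524, -0.1594, 0.1336]
orientation: [3.141, 0.044, -0.0]
contact_force: [1.8, 0.4, 0.7]
opening: 0.0196
t 16.8333 tip [ 0.5833 -0.1178  0.1555] theta 1.1985977112618063 r 0.09772150186153812 F [1.8007 0.3869 0.7361] M [ 0.0741 -0.6713 -0.0581]
16.8833 tip [ 0.5828 -0.1176  0.1548] F [ 0.8077  1.2478 -0.6222] M [-0.0159 -0.6115 -0.1244]
```

View pics/scene_hc.png

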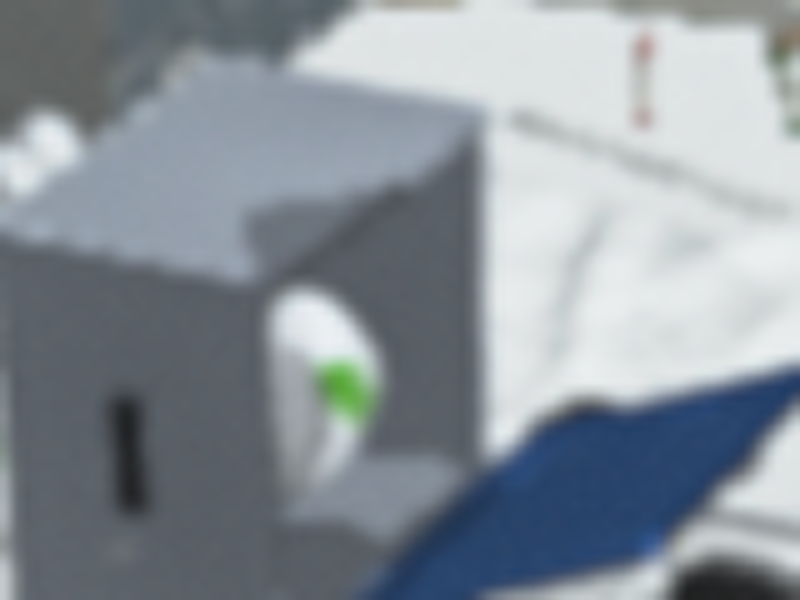

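The hatch is past 1.1 rad with the rod visible beneath it. Final part, in shorter calls.

```bash
python3 -m inch '[0.01,-0.0008,0,0.0023,0,0,0,0.01,-0.0008,0,0.0023,0,0,0,0.01,-0.0007,0,0.0023,0,0,0,0.01,-0.0007,0,0.0023,0,0,0,0.01,-0.0006,0,0.0023,0,0,0,0.01,-0.0006,0,0.0024,0,0,0]'; python3 st.py
python3 -m inch '[0.01,-0.0005,0,0.0024,0,0,0,0.01,-0.0004,0,0.0024,0,0,0,0.01,-0.0004,0,0.0024,0,0,0,0.01,-0.0003,0,0.0024,0,0,0]'; python3 st.py
python3 -m inch '[0.01,-0.0003,0,0.0015,0,0,0,0.01,-0.0002,0,0.0015,0,0,0,0.01,0,0,0,0,0,0]'; python3 st.py
```

```text
time_s: 17.38
tool_pos: [0.4483, -0.1595, 0.1196]
orientation: [3.141, 0.044, 0.0]
contact_force: [2.7, -1.3, 0.8]
opening: 0.0195
t 17.3833 tip [ 0.5792 -0.1179  0.1417] theta 1.3470095261213992 r 0.09755944946687546 F [ 2.6936 -1.3132  0.8008] M [ 0.0098 -0.5957 -0.0487]
time_s: 17.72
tool_pos: [0.4466, -0.1596, 0.11]
orientation: [-3.141, -0.044, 0.0]
contact_force: [1.9, -0.0, 0.2]
opening: 0.0189
t 17.7167 tip [ 0.5775 -0.1179  0.132 ] theta 1.447595135813307 r 0.09750238662534964 F [ 1.8605 -0.0405  0.2151] M [ 0.0822 -0.6113 -0.0678]
time_s: 17.97
tool_pos: [0.4458, -0.1594, 0.1068]
orientation: [-3.141, -0.044, 0.001]
contact_force: [-0.2, -0.0, 1.1]
opening: 0.0196
t 17.9667 tip [ 0.5767 -0.1178  0.1287] theta 1.4819956067429618 r 0.09794746769061435 F [-0.1907 -0.0086  1.1027] M [ 0.0779 -0.4341 -0.0231]
```

```bash
python3 -m inch '[0.01,-0.0001,0,0.0015,0,0,0,0.01,-0.0001,0,0.0015,0,0,0,0.01,0,0,0,0,0,0]'; python3 st.py
python3 -m inch '[0.01,0,0,0.0015,0,0,0,0.01,0,0,0.001,0,0,0,0.01,0,0,0,0,0,0]'; python3 st.py;  python3 sc.py i scene,top 260 130 340 190
```

```text
time_s: 18.22
tool_pos: [0.4457, -0.1595, 0.1039]
orientation: [-3.141, -0.044, 0.001]
contact_force: [1.4, -0.6, 0.7]
opening: 0.0195
t 18.2167 tip [ 0.5766 -0.1178  0.1258] theta 1.511727926169656 r 0.0978689867271566 F [ 1.4025 -0.5923  0.7462] M [ 0.0663 -0.3221 -0.0131]
time_s: 18.47
tool_pos: [0.4457, -0.1595, 0.1014]
orientation: [-3.141, -0.044, 0.001]
contact_force: [0.4, -0.2, 1.2]
opening: 0.0197
t 18.4667 tip [ 0.5766 -0.1179  0.1234] theta 1.5364716708186008 r 0.09771385764791912 F [ 0.4028 -0.2086  1.1691] M [ 0.0207 -0.1726  0.0154]
18.5667 tip [ 0.5767 -0.1179  0.1235] F [-0.0148 -1.0451 -1.0093] M [-0.0004 -0.1398 -0.0478]
```

View pics/scene_i.png

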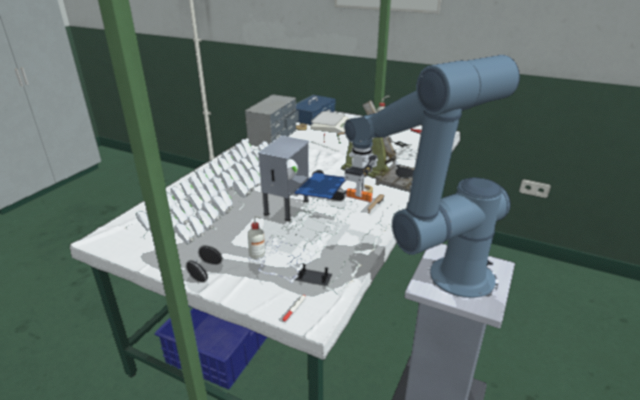

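The hatch is nearly level and the pole is still hooked. I measure its angle from the depth images.

```bash
cat > ang.py <<'E'
from h import *
import sys
n=sys.argv[1]
for cam in ("top","scene"):
    im=cv2.imread(f"pics/{cam}_{n}.png"); W=cloud(cam,np.load(f"{cam}_{n}.npy")); hsv=cv2.cvtColor(im,cv2.COLOR_BGR2HSV);H,S,V=[hsv[...,i].astype(int) for i in range(3)]
    m=(H>100)&(H<125)&(S>120)&(W[...,0]>.5)&(W[...,0]<.67)&(W[...,1]>-.23)&(W[...,1]<-.02)&(W[...,2]>.09)&(W[...,2]<.2)
    P=W[m]; 
    for it in range(3):
        A=np.c_[P[:,0]-.6,P[:,1]+.12,np.ones(len(P))]; s=np.linalg.lstsq(A,P[:,2],rcond=None)[0]; P=P[abs(P[:,2]-A@s)<.004]
    print(cam,len(P),"z=",s,"angle",np.pi/2-np.arctan(-s[0]), P.min(0),P.max(0))
E
python3 ang.py i
```

```text
top 2539 z= [-0.09   -0.0003  0.1495] angle 1.4810112621560367 [ 0.5183 -0.219   0.1401] [ 0.6697 -0.035   0.1602]
scene 692 z= [-0.0865 -0.0026  0.1506] angle 1.4845592837714026 [ 0.5188 -0.2202  0.1415] [ 0.6673 -0.0285  0.1608]
```

```bash
python3 -m inch '[0.01,0,0,0.001,0,0,0,0.01,0,0,0.001,0,0,0,0.01,0,0,0,0,0,0]'; python3 st.py
python3 -m inch '[0.01,0,0,0.001,0,0,0,0.01,0,0,0,0,0,0]'; python3 st.py;  python3 sc.py j scene,top 260 130 340 190; python3 ang.py j
```

```text
time_s: 18.82
tool_pos: [0.4458, -0.1595, 0.0995]
orientation: [-3.141, -0.044, 0.001]
contact_force: [-0.6, -0.8, 0.3]
opening: 0.0192
t 18.8167 tip [ 0.5767 -0.1178  0.1214] theta 1.5560534039029597 r 0.09759954106101817 F [-0.6041 -0.8383  0.2584] M [ 0.0566 -0.1701 -0.036 ]
time_s: 18.98
tool_pos: [0.446, -0.1596, 0.0987]
orientation: [-3.141, -0.044, 0.0]
contact_force: [-1.3, -0.1, 1.8]
opening: 0.0196
t 18.9833 tip [ 0.5769 -0.1179  0.1207] theta 1.5634584129245754 r 0.09743632035348306 F [-1.2752 -0.0661  1.8154] M [ 0.039  -0.0557  0.0043]
19.0833 tip [ 0.5769 -0.118   0.1208] F [-0.936  -0.2131  2.2007] M [ 0.1116 -0.1282  0.031 ]
top 2527 z= [-0.0717 -0.001   0.148 ] angle 1.4992037379156227 [ 0.5181 -0.2182  0.1396] [ 0.6697 -0.035   0.1574]
scene 698 z= [-0.0717 -0.0045  0.1492] angle 1.4992479434676973 [ 0.5156 -0.2174  0.1413] [ 0.6665 -0.0337  0.158 ]
```

```bash
python3 -m inch '[0.01,0,0,0.001,0,0,0,0.01,0,0,0,0,0,0]'; python3 st.py
python3 -m inch '[0.01,0,0,0.001,0,0,0,0.01,0,0,0,0,0,0]'; python3 st.py;  python3 sc.py k scene,top 260 130 340 190; python3 ang.py k
```

```text
time_s: 19.25
tool_pos: [0.4462, -0.1597, 0.0978]
orientation: [3.141, 0.044, 0.001]
contact_force: [-1.3, -0.1, 3.3]
opening: 0.0193
t 19.25 tip [ 0.5771 -0.118   0.1199] theta 1.5721117212561275 r 0.09724777610622425 F [-1.3001 -0.0784  3.3072] M [ 0.0604 -0.2169 -0.0053]
time_s: 19.42
tool_pos: [0.4462, -0.1597, 0.0969]
orientation: [3.141, 0.043, 0.001]
contact_force: [-1.8, -0.0, 3.3]
opening: 0.0195
t 19.4167 tip [ 0.5771 -0.1181  0.119 ] theta 1.581141879706648 r 0.09718357698410729 F [-1.7517 -0.0176  3.2964] M [ 0.0854 -0.2806  0.0088]
19.5167 tip [ 0.5771 -0.1181  0.119 ] F [-0.5761  0.1628  3.5125] M [ 0.0428 -0.3175 -0.0427]
top 2546 z= [-0.0714 -0.0017  0.148 ] angle 1.499519011488364 [ 0.5185 -0.2187  0.1393] [ 0.6699 -0.0349  0.1573]
scene 703 z= [-0.069   0.0001  0.1495] angle 1.5018706339774566 [ 0.5173 -0.2199  0.1422] [ 0.6655 -0.0315  0.1582]
```

The force rises while the angle holds at 1.50: it is on its stop. Unload the pin (raise to mid-hole) and back it out.

```bash
python3 -m inch '[0.01,0,0,-0.002,0,0,0,0.01,0,0,-0.002,0,0,0,0.01,0,0,-0.001,0,0,0,0.01,0,0,0,0,0,0]'; python3 st.py
python3 -m inch '[0.01,0,0.002,0,0,0,0,0.01,0,0.003,0,0,0,0,0.01,0,0.003,0,0,0,0,0.01,0,0.003,0,0,0,0]'; python3 st.py; python3 sc.py l scene,top 260 130 340 190; python3 ang.py l
```

```text
time_s: 19.85
tool_pos: [0.4455, -0.1593, 0.1013]
orientation: [-3.141, -0.044, 0.002]
contact_force: [-0.6, -0.1, -1.2]
opening: 0.0193
t 19.85 tip [ 0.5764 -0.1176  0.1232] theta 1.5380441296918264 r 0.09795319160221816 F [-0.6401 -0.1471 -1.1682] M [0.0103 0.0304 0.0039]
time_s: 20.18
tool_pos: [0.4462, -0.1709, 0.1016]
orientation: [-3.141, -0.044, 0.001]
contact_force: [0.2, -0.3, -0.6]
opening: 0.0195
t 20.1833 tip [ 0.5771 -0.1293  0.1235] theta 1.534670496793052 r 0.09730029614033837 F [ 0.2007 -0.3152 -0.619 ] M [0.0176 0.0129 0.0013]
20.2833 tip [ 0.5772 -0.1295  0.1237] F [ 0.3752  0.02   -1.2249] M [0.0379 0.0115 0.0446]
top 2559 z= [-0.0719 -0.0001  0.148 ] angle 1.4990658230527287 [ 0.5184 -0.2184  0.1396] [ 0.67   -0.0349  0.1575]
scene 714 z= [-0.0707 -0.0026  0.1493] angle 1.5002291107471486 [ 0.5166 -0.2151  0.1409] [ 0.667  -0.0299  0.1582]
```

View pics/scene_lc.png

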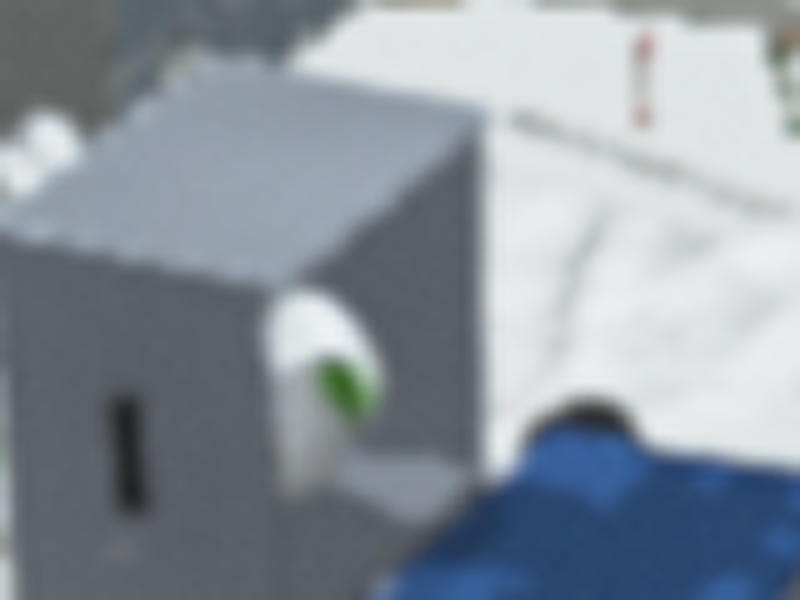

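Hatch stays level at 1.499 with no load on the pin. Finish backing out sideways, then withdraw along -x.

```bash
python3 -m inch '[0.01,0,0.005,0,0,0,0,0.01,0,0.005,0,0,0,0,0.01,0,0.005,0,0,0,0,0.01,0,0.005,0,0,0,0,0.01,0,0,0,0,0,0]'; python3 st.py
python3 -m inch '[0.01,-0.008,0,0,0,0,0,0.01,-0.012,0,0,0,0,0,0.01,-0.016,0,0,0,0,0,0.01,-0.02,0,0,0,0,0,0.01,-0.02,0,0,0,0,0,0.01,-0.012,0,0,0,0,0,0.01,-0.006,0,0,0,0,0,0.01,0,0,0,0,0,0]'; python3 st.py; python3 sc.py m scene,top 200 100 420 260; python3 ang.py m
```

```text
time_s: 20.7
tool_pos: [0.447, -0.1916, 0.1019]
orientation: [3.141, 0.042, 0.0]
contact_force: [-1.0, 1.1, -1.3]
opening: 0.0192
t 20.7 tip [ 0.5779 -0.1501  0.1239] theta 1.530428090465894 r 0.09646613641899525 F [-1.0063  1.1219 -1.3352] M [ 0.035   0.0274 -0.0238]
time_s: 21.37
tool_pos: [0.3519, -0.193, 0.1016]
orientation: [3.141, 0.042, 0.0]
contact_force: [-0.2, -0.4, -1.4]
opening: 0.0195
t 21.3667 tip [ 0.4829 -0.1515  0.1236] theta 1.5520201772620057 r 0.19145673102065808 F [-0.201  -0.3673 -1.4297] M [ 0.0223  0.081  -0.0454]
21.4667 tip [ 0.484  -0.1517  0.124 ] F [-0.0803 -0.5957 -1.5116] M [ 0.0039  0.0294 -0.0534]
top 2618 z= [-0.0731  0.0003  0.1481] angle 1.4978241006275932 [ 0.5181 -0.2197  0.1393] [ 0.6699 -0.035   0.1575]
scene 704 z= [-0.0709 -0.0014  0.1493] angle 1.5000082033465785 [ 0.5168 -0.2167  0.1411] [ 0.6676 -0.0324  0.1578]
```

View pics/top_mc.png

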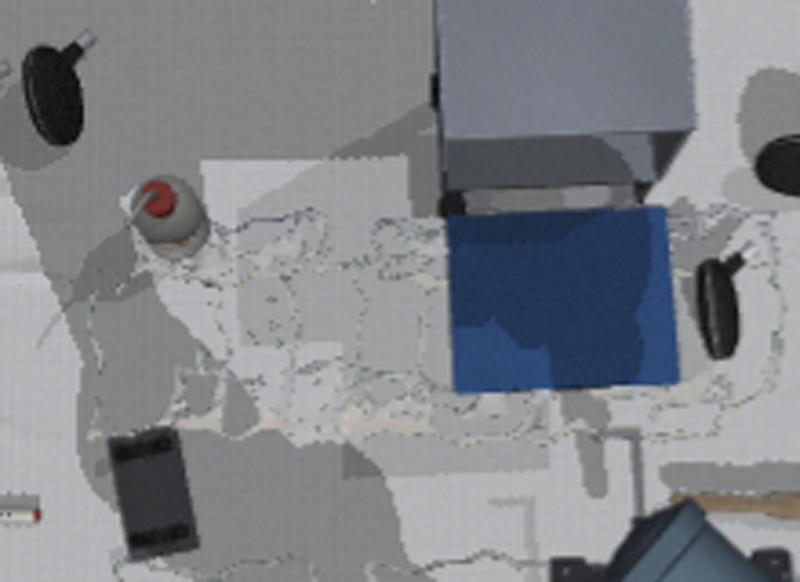

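View pics/scene_mc.png

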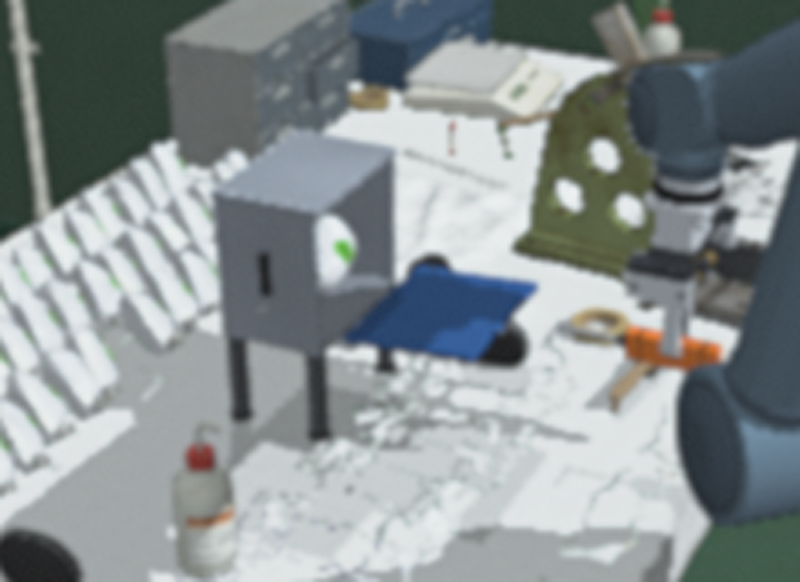

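The hatch is level and the pole is clear of it (pin at (635,435) in the top crop). Rise and check how the pole now sits in the grip.

```bash
python3 -m inch '[0.01,0,0,-0.02,0,0,0,0.01,0,0,-0.03,0,0,0,0.01,0,0,-0.03,0,0,0,0.01,0,0,-0.02,0,0,0,0.01,0,0,0,0,0,0,0.01,0,0,0,0,0,0,0.01,0,0,0,0,0,0]'
cat > grip.py <<'E'
from h import *
import sys
tag=sys.argv[1]
c=get_calibration("wrist"); o=get_obs(); im,d=get_image("wrist"); cv2.imwrite(f"pics/{tag}.png",im[:,:,::-1])
print(o["time_s"],o["tool_pos"],T(o)[0].as_matrix(),o["opening"],o["contact_force"],o["ft_torque"])
r,p=T(o); W=(cloud("wrist",d,c)-p)@r.as_matrix()*1000
m=(W[...,0]>60)&(W[...,0]<160)&(abs(W[...,1])<70)&(W[...,2]<10)&(W[...,2]>-60)
for lo in range(60,148,12):
    q=W[m&(W[...,0]>=lo)&(W[...,0]<lo+12)]
    if len(q): print(lo,len(q),np.median(q,0),q.min(0),q.max(0))
q=W[m&(W[...,0]>68)&(W[...,0]<126)&(abs(W[...,1])<2)]; print("rod slope z",np.polyfit(q[:,0],q[:,2],1),"y",np.polyfit(q[:,0],q[:,1],1))
E
python3 grip.py w5
python3 - <<'E'
from h import *
import pickle
c,o=pickle.load(open("w4.pkl","rb"));r,p=T(o); W=(cloud("wrist",np.load("w4.npy"),c)-p)@r.as_matrix()*1000
q=W[(W[...,2]<10)&(W[...,2]>-60)&(W[...,0]>68)&(W[...,0]<126)&(abs(W[...,1])<2)]; print("before: rod slope z",np.polyfit(q[:,0],q[:,2],1),"y",np.polyfit(q[:,0],q[:,1],1))
E
```

```text
time_s: 22.05
tool_pos: [0.3526, -0.1926, 0.2002]
orientation: [-3.139, -0.044, 0.003]
contact_force: [0.3, -0.7, -1.4]
opening: 0.0194
22.05 [ 0.3526 -0.1926  0.2002] [[ 0.9996  0.0283 -0.0017]
 [ 0.0283 -0.9996  0.0018]
 [-0.0017 -0.0018 -1.    ]] 0.01940546425873951 [ 0.3174 -0.7032 -1.4041] [ 0.0595  0.0279 -0.0345]
60 388 [ 64.4542   0.1075 -26.3374] [ 60.0264  -7.9262 -31.2745] [ 71.9943   7.5361 -19.6646]
72 294 [ 78.2795  -0.1859 -25.7145] [ 72.2851  -4.1415 -28.8732] [ 83.9658   3.745  -22.1327]
84 294 [ 90.0905  -0.1807 -25.69  ] [ 84.5174  -4.0488 -28.156 ] [ 95.6767   3.6765 -22.1228]
96 319 [101.9723   0.1014 -25.8013] [ 96.0031  -3.9888 -27.9401] [107.9387   3.5955 -21.9413]
108 328 [113.9801  -0.4493 -25.9384] [108.0174  -3.8851 -28.1279] [119.9991   3.5058 -22.7046]
120 890 [129.4318  -9.66   -25.7258] [120.032  -37.0749 -28.7536] [131.997    3.4534 -21.2884]
132 572 [133.8638 -17.0699 -26.1629] [132.0072 -37.7318 -28.5796] [136.3589   3.3705 -23.1393]
rod slope z [ -0.0091 -25.4262] y [-0.0004  0.1353]
before: rod slope z [  0.0017 -25.6787] y [ 0.0009 -0.0157]
```

View pics/w5.png

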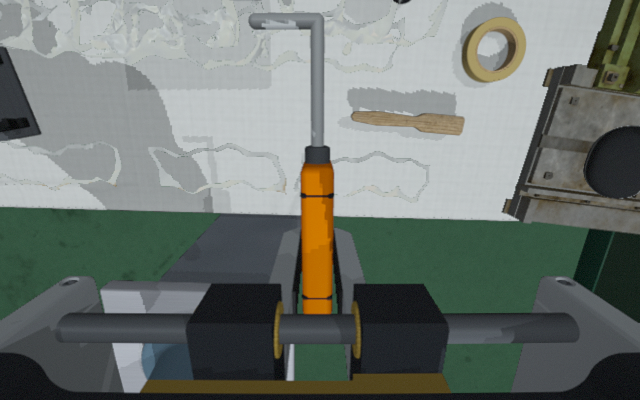

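The pole is still square in the jaws, with the nose pitched up only about 0.6°. I'll take that out when placing it.

```bash
python3 -m inch '[0.01,0.01,0,0,0,0,-3,0.01,0.01,0,0,0,0,-3,0.01,0.01,0,0,0,0,-2.88,0.01,0,0,0,0,-0.6,0,0.01,0,0,0,0,0,0]'
python3 - <<'E'
from h import *
o=get_obs(); print(o["tool_pos"],delta(o,(.4464,.2344,.181),down(10.48,-.6)))
E
```

```text
time_s: 22.52
tool_pos: [0.3822, -0.1901, 0.2002]
orientation: [-3.127, -0.286, 0.021]
contact_force: [0.2, 0.6, -1.5]
opening: 0.0196
[ 0.3822 -0.1901  0.2002] (array([ 140.372 , -405.7832,   18.331 ]), array([-0.146 ,  0.1563, -0.0252]))
```

```bash
python3 -m inch '[0.01,0.006,-0.018,0,0,0,0,0.01,0.011,-0.032,0,0,0,0,0.01,0.013,-0.038,0,0,0,0,0.01,0.013,-0.038,0,0,0,0,0.01,0.013,-0.038,0,0,0,0,0.01,0.013,-0.038,0,0,0,0,0.01,0.013,-0.038,0,0,0,0,0.01,0.013,-0.038,0,0,0,0,0.01,0.013,-0.038,0,0,0,0,0.01,0.013,-0.037,0,0,0,0,0.01,0.012,-0.033,0,0,0,0,0.01,0.007,-0.02,0.01,0,0,0]'
python3 -m inch '[0.01,0,0,0,0,0,0,0.01,0,0,0,0,0,0,0.01,0,0,0,0,0,0]'
python3 - <<'E'
from h import *
o=get_obs(); print(o["tool_pos"],delta(o,(.4464,.2344,.06),down(10.48,-.6)))
E
```

```text
time_s: 23.52
tool_pos: [0.4471, 0.2369, 0.1913]
orientation: [3.128, 0.289, -0.012]
contact_force: [0.9, -0.5, -1.4]
opening: 0.0194
time_s: 23.77
tool_pos: [0.4461, 0.2331, 0.1897]
orientation: [3.127, 0.285, -0.018]
contact_force: [0.2, -0.3, -1.1]
opening: 0.0194
[0.4461 0.2331 0.1897] (array([  2.1041,  -1.2709, 129.7168]), array([ 0.0299,  0.0748, -0.0541]))
```

```bash
python3 -m inch '[0.01,0.001,-0.001,0.025,0,0,0,0.01,0.001,0,0.035,0,0,0,0.01,0,0,0.035,0,0,0,0.01,0,0,0.025,0,0,0,0.01,0,0,0.01,0,0,0,0.01,0,0,0,0,0,0,0.01,0,0,0,0,0,0,0.01,0,0,0,0,0,0]'
python3 - <<'E'
from h import *
for i in range(1):
    o=get_obs(); print(o["tool_pos"],o["contact_force"],delta(o,(.4464,.2344,.011),down(10.48,-.6)))
E
python3 grip.py w6
```

```text
time_s: 24.43
tool_pos: [0.4489, 0.235, 0.0625]
orientation: [3.128, 0.285, -0.01]
contact_force: [-0.3, 0.0, -0.6]
opening: 0.0199
[0.4489 0.235  0.0625] [-0.3032  0.0245 -0.6108] (array([-2.2445,  0.174 , 51.5652]), array([-0.016 , -0.2329, -0.0521]))
24.4333 [0.4489 0.235  0.0625] [[ 0.9835  0.181  -0.0064]
 [ 0.181  -0.9835 -0.0009]
 [-0.0064 -0.0003 -1.    ]] 0.019914561529006336 [-0.3032  0.0245 -0.6108] [-0.0202 -0.0164  0.0183]
60 388 [ 64.4281   0.2593 -26.4898] [ 60.0244  -7.8069 -31.1443] [ 71.9365   7.6678 -19.13  ]
72 293 [ 78.2656   0.2572 -25.7641] [ 72.2606  -4.0128 -27.5666] [ 83.9483   3.8996 -21.6833]
84 294 [ 90.08    -0.0307 -25.7767] [ 84.5055  -3.8917 -27.9856] [ 95.7696   3.8178 -22.2908]
96 321 [101.9235   0.2541 -25.9054] [ 96.0035  -3.8194 -28.0092] [107.9735   3.742  -22.5252]
108 328 [114.0922   0.2526 -25.9922] [108.007   -3.7298 -28.6116] [119.9949   3.6656 -23.1448]
120 887 [129.4109  -9.653  -25.7637] [120.0518 -36.9954 -28.4739] [131.9972   3.5932 -21.3488]
132 571 [133.8012 -16.8694 -26.2228] [132.0011 -37.6117 -28.5646] [136.4239   3.5186 -23.1841]
rod slope z [ -0.0047 -25.9091] y [-0.0003  0.0927]
```

View pics/w6.png

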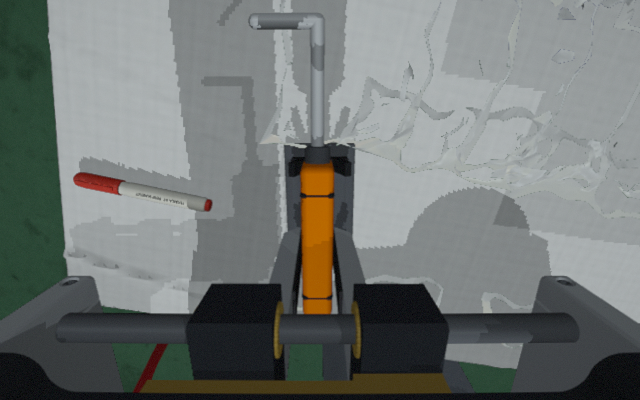

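The handle is lined up over the rest, rod parallel to it, and the marker is untouched. Descending.

```bash
python3 -m inch '[0.01,-0.002,0,0.012,0,0,0,0.01,0,0,0.015,0,0,0,0.01,0,0,0.012,0,0,0,0.01,0,0,0.006,0,0,0,0.01,0,0,0.002,0,0,0,0.01,0,0,0,0,0,0,0.01,0,0,0,0,0,0]'
python3 - <<'E'
from h import *
o=get_obs(); print(o["tool_pos"],o["contact_force"],o["ft_torque"],delta(o,(.4464,.2344,.011),down(10.48,-.6)))
E
```

```text
time_s: 25.07
tool_pos: [0.4448, 0.2346, 0.0135]
orientation: [3.128, 0.287, -0.016]
contact_force: [-0.3, -0.3, -0.8]
opening: 0.0194
[0.4448 0.2346 0.0135] [-0.3342 -0.3189 -0.8126] [-0.0816  0.0514  0.021 ] (array([1.5782, 0.4708, 2.4953]), array([ 0.0002, -0.0223, -0.0015]))
```

```bash
python3 -m inch '[0.01,0.0008,0,0.001,0,0,0,0.01,0.0008,0,0.001,0,0,0,0.01,0,0,0,0,0,0,0.01,0,0,0,0,0,0]'
python3 - <<'E'
from h import *
o=get_obs(); print(o["tool_pos"],o["contact_force"],o["ft_torque"],delta(o,(.4464,.2344,.011),down(10.48,-.6)))
E
```

```text
time_s: 25.4
tool_pos: [0.4468, 0.2346, 0.0118]
orientation: [3.127, 0.287, -0.014]
contact_force: [0.8, -3.0, 1.5]
opening: 0.0197
[0.4468 0.2346 0.0118] [ 0.7536 -2.9682  1.4794] [-0.6918 -0.0045  0.1216] (array([-0.3925,  0.1465,  0.7845]), array([ 0.0403, -0.0681,  0.0188]))
```

```bash
python3 -m inch '[0.01,0,0.0004,0.0006,0,0,0,0.01,0,0,0,0,0,0,0.01,0,0,0,0,0,0]' 15
python3 -m inch '[0.024,0,0,0,0,0,0,0.028,0,0,0,0,0,0,0.034,0,0,0,0,0,0,0.04,0,0,0,0,0,0,0.05,0,0,0,0,0,0,0.05,0,0,0,0,0,0,0.05,0,0,0,0,0,0]'
python3 - <<'E'
from h import *
o=get_obs(); print(o["tool_pos"],o["contact_force"],o["ft_torque"])
E
```

```text
time_s: 25.65
tool_pos: [0.4469, 0.2344, 0.0112]
orientation: [3.128, 0.287, -0.014]
contact_force: [0.9, -2.8, 1.8]
opening: 0.0199
time_s: 26.23
tool_pos: [0.446, 0.2345, 0.0106]
orientation: [3.128, 0.287, -0.017]
contact_force: [0.4, -0.2, -0.5]
opening: 0.0497
[0.446  0.2345 0.0106] [ 0.3902 -0.1726 -0.5189] [-0.021   0.0176  0.0738]
```

```bash
python3 -m inch '[0.05,0,0,-0.006,0,0,0,0.05,0,0,-0.015,0,0,0,0.05,0,0,-0.025,0,0,0,0.05,0,0,-0.025,0,0,0,0.05,0,0,-0.015,0,0,0,0.05,0,0,0,0,0.6,0,0.05,0,0,0,0,0,0,0.05,0,0,0,0,0,0]'
python3 pole.py w7
python3 - <<'E'
from h import *
import pickle
for t in ("w3","w7"):
    c=pickle.load(open(t+".pkl","rb")); W=cloud("wrist",np.load(t+".npy"),c); im=cv2.imread(f"pics/{t}.png"); S=cv2.cvtColor(im,cv2.COLOR_BGR2HSV)[...,1]
    th=np.radians(10.5); o0=np.array([.448,.2345]); d=W[...,:2]-o0
    u=(d@[np.cos(th),np.sin(th)])*1000; v=(d@[-np.sin(th),np.cos(th)])*1000; z=W[...,2]*1000
    q=(u>70)&(u<124)&(abs(v)<12)&(z>26)&(z<45); print(t,"rod v,z at u:",np.polyfit(u[q],v[q],1),np.polyfit(u[q],z[q],1), np.median(v[q]),np.median(z[q]))
    q=(u>115)&(u<150)&(v>8)&(v<50)&(z>28)&(z<45); print("pin u",np.median(u[q]),np.percentile(v[q],[2,98]),np.median(z[q]),"u by v",np.polyfit(v[q],u[q],1))
E
```

```text
time_s: 26.9
tool_pos: [0.446, 0.2343, 0.0956]
orientation: [3.128, 0.287, -0.003]
contact_force: [0.1, 0.3, -0.7]
opening: 0.0501
603 0.049552274243198656 [0.0475 0.051 ]
((449.95147705078125, 234.24172973632812), (102.07545471191406, 19.016691207885742), 11.112785339355469)
[0.457  0.2362] -169.0937753901965
26.95 [0.4458 0.2343 0.0951] [[ 0.9833  0.1818 -0.0026]
 [ 0.1818 -0.9833 -0.0007]
 [-0.0027  0.0002 -1.    ]]
w3 rod v,z at u: [ 0.0144 -2.5882] [-0.0023 35.9033] -1.4661672787698423 35.91235812559057
pin u 130.55546158760944 [ 8.4819 35.1978] 35.71625380663426 u by v [ -0.0159 130.9837]
w7 rod v,z at u: [ 0.0117 -0.5351] [ 0.005  35.2996] 0.7272460040355518 35.83924535347657
pin u 131.20590461870427 [ 8.1201 36.327 ] 35.77788528849376 u by v [ -0.0164 131.5301]
```

View pics/w7.png

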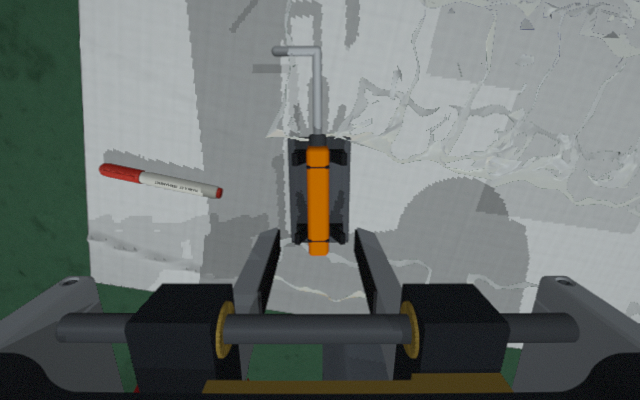

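The pole lies in the rest at its original height and yaw. Move the arm up and away, then compare the fixed cameras with the start.

```bash
python3 -m inch '[0.06,0,0,-0.03,0,0,0,0.06,0,0,-0.04,0,0,0,0.06,0,0,-0.04,0,0,0,0.06,0,0.02,-0.03,0,0,0,0.06,0,0.038,0,0,0,0,0.06,0,0.038,0,0,0,0,0.06,0,0.038,0,0,0,0,0.06,0,0.038,0,0,0,0,0.06,0,0.03,0,0,0,0,0.06,0,0.02,0,0,0,0,0.06,0,0,0,0,0,0,0.06,0,0,0,0,0,0]'
python3 sc.py z scene,top 170 130 420 270; python3 ang.py z
python3 - <<'E'
from h import *
for n in ("top0","top_z","scene0","scene_z"):
    cam="top" if n[0]=="t" else "scene"
    im=cv2.imread(f"pics/{n}.png"); W=cloud(cam,np.load(f"{n}.npy")); hsv=cv2.cvtColor(im,cv2.COLOR_BGR2HSV);H,S,V=[hsv[...,i].astype(int) for i in range(3)]
    m=(H>4)&(H<17)&(S>160)&(V>110)&(W[...,2]>.02)&(W[...,2]<.06)&(W[...,1]>.1)&(W[...,0]<.52)
    v,u=np.nonzero(m); print(n,m.sum(),"px",u.mean(),v.mean(),np.median(W[m],0),end=" ")
    m2=m&(W[...,2]>.046); r=cv2.minAreaRect((W[m2][:,:2]*1000).astype(np.float32)); print(r)
cv2.imwrite("pics/cmp.png",np.hstack([cv2.resize(cv2.imread(f"pics/{n}.png")[165:265,190:290],(400,400),interpolation=2) for n in ("top0","top_z")]))
E
```

```text
time_s: 27.95
tool_pos: [0.4868, 0.0159, 0.2352]
orientation: [-3.128, -0.283, 0.004]
contact_force: [-0.3, 0.3, -0.1]
opening: 0.0598
28.05 tip [0.6097 0.0786 0.2575] F [0.2453 0.4982 0.1438] M [ 0.0011  0.0544 -0.0367]
top 2367 z= [-0.0711 -0.0007  0.1482] angle 1.4998375732779856 [ 0.5202 -0.2195  0.1397] [ 0.6699 -0.035   0.1576]
scene 643 z= [-0.0708 -0.0001  0.1492] angle 1.500131739144845 [ 0.5142 -0.222   0.1409] [ 0.6699 -0.0279  0.1583]
top0 179 px 239.27374301675977 234.7877094972067 [0.4451 0.2347 0.0494] ((447.0721435546875, 234.5269012451172), (100.427734375, 19.382261276245117), 10.217297554016113)
top_z 173 px 238.70520231213874 234.34682080924856 [0.4482 0.2353 0.0498] ((447.4436950683594, 236.45602416992188), (100.6312484741211, 18.533960342407227), 11.096515655517578)
scene0 252 px 312.9246031746032 269.765873015873 [0.443  0.2408 0.0417] ((444.5680847167969, 237.35696411132812), (93.9291000366211, 21.688037872314453), 10.109835624694824)
scene_z 246 px 312.8455284552846 270.0121951219512 [0.4421 0.2423 0.0424] ((445.361083984375, 239.19647216796875), (97.03688049316406, 19.725234985351562), 8.898468971252441)
```

View pics/cmp.png

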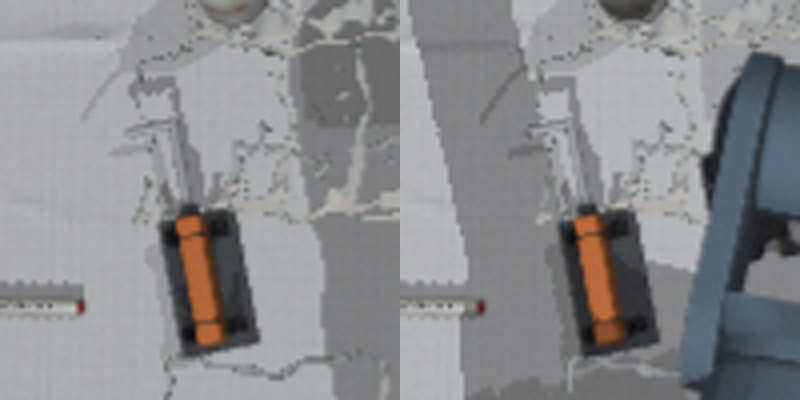

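View pics/top_z.png

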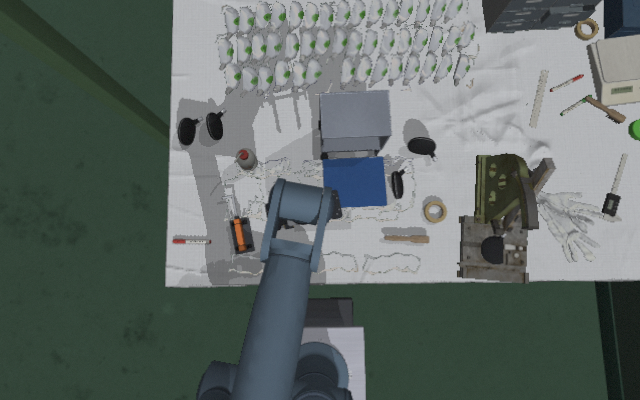

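The pole lies as before (within 1–2 mm and 1°), the hatch is at 1.50, other items are unmoved and the arm is free. Handing in.

```bash
python3 -c "
from rig import *
print(get_obs()['contact_force']); print(sign_off())"
```

```text
[0.24525114 0.498179   0.14383743]
the job is handed in; nothing more can be done
None
```

The hatch is fully open on its stop and the pole is back in its rest; I handed the job in at about 28 s of the 72 s allowed.

**Hooking:** I took the pole at the middle of its handle and laid the pin on the eye's upper bar to feel for it. Contact put the hole at 0.217 m above the table, matching the camera estimate of 0.2175 m. The pin then went through the eye from -y with no side force.

**Opening:** I swung the hatch down along a 97 mm arc with readings of about 5 N, until the force rose while the angle stayed put. I then backed the pin out unloaded.

**Last checks:**
- **Hatch:** the depth images give 1.500 rad (top and scene cameras agree), unchanged after unhooking and after the pole was put back.
- **Pole:** it is at its original height, and the scene view agrees with the top and wrist views. All of them put it about 1.5 to 2 mm to +y of where it lay. The cameras put the yaw change at about 1° or less but disagree on its sign. I put this down to play in the saddles and calibration noise, and left it.
- **Grip:** the pole slipped about 0.6° in pitch during the pull. I took that out before laying it down.
- **Other things:** in the last top view nothing else on the table looks moved. The arm was free, with about 0.5 N of residual reading.

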